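Fetch the tape roll from behind the craft supplies

TASK

The big tape roll lies in the wooden caddy behind a paint jar, a square pin box and a glue stick. First clear these three onto the white side tray, standing upright; then, while they wait there, put the big tape roll flat on the tape stand with the post through its hole, all the way down; then put the three back, upright, each in the caddy exactly where it stood at the start (within 15 mm). Leave the small tape roll where it lies.

Things in the scene. Friction and masses are not known exactly. Their poses are not given: they have to be found in the camera images.
- jar_mid (a point): round paint jar, white with a grey screw lid, 84 mm high, 53 mm in diameter (lid, the top 22 mm: 56 mm), 0.16 kg. Stands upright in one of the caddy's three front bays. The point is at its centre, half-way up (42 mm); z is its upright axis.
- pinbox_mid (a point): square wooden box of pins with a darker lid, 46 x 46 mm and 92 mm high, edges along its own x and y, 0.12 kg. Stands upright in one of the three front bays. The point is at its centre, half-way up (46 mm); z is its upright axis.
- gluestick_mid (a point): slim round glue stick, white with a grey foot and cap, 105 mm high, 36 mm in diameter, 0.07 kg. Stands upright in one of the three front bays. The point is at its centre, half-way up (52.5 mm); z is its upright axis.
- bigroll_mid (a point): the big tape roll, plain off-white, lying flat in the caddy's rear strip: a ring of outer diameter 60 mm, hole 38 mm, 28 mm high, 0.06 kg. The point is at the centre of its hole, half-way up (14 mm); z is its axis.
- smallroll_mid (a point): the small tape roll, to be left alone, plain off-white, lying flat in the rear strip at the other end: outer diameter 44 mm, hole 26 mm, 14 mm high. The point is at the centre of its hole, half-way up (7 mm).
- caddy: fixed low wooden caddy, 176 (x) by 267 (y) mm, origin at the centre of its underside, x away from the robot. Floor 6 mm thick, rim 6 mm thick and 22 mm high. Three front bays at y = -85, 0, +85, x about -44 mm, one container in each, parted by ridges 6 mm above the floor; containers about 25 to 50 mm apart. Rolls in the open strip behind at x about +22, y about -55 and +55, only a few mm from them.
- tray: fixed white side tray, 140 mm (x) by 280 mm (y), origin at the centre of its underside; floor 4 mm thick, rim 4 mm thick and 14 mm high. Empty at the start, room for the three containers in a row along its y (80 mm apart).
- stand: fixed tape stand: dark square wooden base 70 x 70 mm, 12 mm high, with an upright round post 16 mm in diameter in the middle, whose top is 48 mm above the table. Origin at the centre of its underside, under the post. A roll lies home when flat on the base (big roll's centre 26 mm above the table).
Not all that is in view belongs to the job. Leave any pink or yellow look-alike of the part that bears bigroll_mid alone.

How it is judged:
By the outcome, as a careful person would: the job done as asked, in the order asked, and still so for the second after the job is handed in, with the robot touching nothing.
It also fails if it takes over 144 s, if anything falls off the work surface, if the arm or the gripper's body presses on something with over 40 N, if the wrist force passes 120 N, or if a joint passes its speed limit or range.

ROBOT

A 6-joint arm with a two-finger parallel gripper is mounted at the origin on the work surface. World frame = base frame: x ahead of the robot, y to its left, z up, the work surface at z = 0. Lengths are in mm, angles in rad, forces in N, time in s.
With the tool pointing down it reaches from about 275 to 750 mm from the base axis. Payload 10.2 kg.
Tool frame: the origin (TCP) lies on the centre line of the jaws, within the pads' length; the fingertips stand ctrl.finger_overhang ahead of it and the grasp point (between the pads) lies 2 mm behind it (ctrl.finger_overhang is the distance from the TCP to the fingertips, in mm); y points along the fingers, z is the direction in which the jaws open and shut, and the axes are right-handed (so a half turn about y gives the same grasp; the last joint's range is limited). The gripper opens to 85 mm and grips with 20 to 120 N. Pads are 22 mm wide; open, the fingers measure 114 mm over their backs; the gripper's body (76 mm by 85 mm) begins 54 mm behind the grasp point. The pads swing forward as they close: fully open they stand 13 mm farther back than shut.
Start: joints at [1.122, 0.313, 1.498, -0, 1.331, -0.223], TCP at [117.553, 511.676, 217.194] pointing down, gripper open.
Joint ranges: [-2.94, 2.94], [-0.97, 2.17], [0.19, 2.56], [-1.23, 4.37], [0.02, 3.11], [-2.88, 2.88]. Speed limits (rad/s): [2.39, 2.39, 3.01, 3.14, 3.14, 3.14].

INTERFACE

Orientations are given as [roll, pitch, yaw] about the fixed x, y, z axes, in that order (R = Rz(yaw) Ry(pitch) Rx(roll)).
In Python, from rig import ctrl gives the robot as it stands.
- The arm moves only by the tool jog_arm, never from a script. Its argument "commands" is a list that holds one entry, the list of rows, each a list of 7 numbers: the shift along the tool's x, y, z in mm, then the turn, a rotation vector about the tool's x, y, z in rad, then the closure, from -1 (fully open) to 1 (shut). In form: [[[x, y, z, ax, ay, az, jaw], ...]]. A call has 1 to 8 rows; each row shifts and turns the pose as measured when the row begins, along the tool's axes as they then stand; what a row does not reach is not made up. A row lasts 1/10 s, in which the tool goes at most 50 mm and 8.59 degrees, less where a joint would pass 70% of its speed; a pose out of reach is approached as far as the arm can. A call is refused whole if a number of a shift passes 50 or a number of a turn 0.15, either way. A call with a gripper value outside its range is refused whole. The fingers move at their own pace and stop on an object; the grip force is fixed at half the most. Time passes only in rows, so rows that do not move let the fingers close. It gives the time, the measured TCP pose, the force and the opening at its end, in the units of the state.
- ctrl.observe(): the state, without advancing time (a new reading comes with each control period).
- ctrl.read_camera(name): name is "scene" or "side" or "wrist"; returns (picture, depth): 480x640x3 uint8, red, green, blue; 480x640 float32, mm along the optical axis (not along the pixel's ray), 0 where there is no reading.
- ctrl.calibration(name): a dict with "camera_matrix" (3x3 intrinsics, pixels), "dist_coeffs" ([k1, k2, p1, p2, k3] as OpenCV has them; the pictures are not rectified), "pose" (4x4, takes a point from camera to world coordinates); the wrist camera has in their place "tool_from_camera" (4x4, takes a point from camera to tool coordinates, whose origin is the TCP and whose axes are the tool frame's). Camera axes: x right, y up, looking along -z (the intrinsics and any distortion apply to the point x, -y, -z); pixel columns grow to the right and rows downward; lengths in mm; the calibration is good to about 2 mm. A picture is of the moment at which its call begins: read the wrist's pose just before it. calibration takes no time and is no camera call.
- ctrl.finish_job(): hands the job in, once; it reports no verdict.
Trained networks look in the newest picture that a camera, given by its name, has taken for a name from the list of things; names that differ only in an ending like _2 or _b are one class to them, and where a whole thing is asked for, a point or a joint stands for the part that bears it (a point fixed in the world has none). Each returns a list of dicts, best first, with "conf" (0 to 1); they miss things now and then, are a little off and sometimes report something else, mostly with a low value. They report only what shows in the picture. A call takes as long as a camera call. They do not tell look-alikes from the thing itself.
- ctrl.spot_in(thing, camera): "point" ([column, row] in pixels, amid what is visible of it).
- ctrl.pinpoint(thing, camera): "point" ([column, row] in pixels: a listed point, or the origin of a listed thing).
The state is a dict: "clock": time; "joints": joint angles; "joint_velocities": joint speeds; "joint_efforts": joint torques, N m; "tcp_pos": TCP position; "tcp_rot": TCP orientation; "wrist_force": force on the tool from outside, world axes, zero at the start; "ft_torque": the same for the moment, N m; "gripper_width": finger opening in mm.
Only numpy, scipy, OpenCV 4.12 (cv2) and the standard library are available. Lean on these libraries where they do the work, as an engineer would, in place of code of your own. Each camera call takes 0.05 s, during which the arm holds its last target.

## Working session

There is one attempt and no reset: what is moved stays moved. The work goes in short steps, Python scripts to look and compute and a tool call to move; the robot and the scene stay as the last step left them, time stands still between calls to the robot, and variables do not carry over. Pictures are saved under pics/ and viewed, and the job is handed in when it is done.

Besides the shell and the picture viewer there is one more tool, called after "Request:" as name(argument=value, ...), one argument or row to a line, values as JSON. jog_arm: Moves the arm, as the interface text tells. Its arguments: {"type":"object","properties":{"commands":{"type":"array"}},"required":["commands"]}

```bash
mkdir -p pics; ls; python3 - <<'E'
from rig import ctrl
import cv2,numpy as np
print(ctrl.observe(), ctrl.finger_overhang)
for n in ["scene","side","wrist"]:
    p,d=ctrl.read_camera(n); np.savez(f"pics/{n}0.npz",p=p,d=d)
    cv2.imwrite(f"pics/{n}0.png",p[:,:,::-1]); print(n,ctrl.calibration(n))
E
```

```text
pics
{'clock': 0.0, 'joints': array([ 1.12162087e+00,  3.13456305e-01,  1.49844746e+00, -2.67251971e-05,
        1.33098577e+00, -2.23419992e-01]), 'joint_velocities': array([-4.70582983e-04,  4.99609571e-04, -1.96391141e-04,  1.99713862e-05,
        1.08995949e-03, -7.27298957e-04]), 'joint_efforts': array([-8.20798032e-04, -4.12276196e+01, -2.59739131e+01, -1.48974304e-04,
        4.32958695e-03,  4.04844670e-06]), 'tcp_pos': array([117.42335755, 511.41611739, 216.62795161]), 'tcp_rot': array([-1.57206673e+00,  2.62038242e-04, -2.25749270e-01]), 'wrist_force': array([-0.26861025,  0.44207037,  0.44943566]), 'ft_torque': array([ 0.03267081, -0.01705656, -0.00427374]), 'gripper_width': 85.32984094873083} 17.0
scene {'camera_matrix': array([[544.13179944,   0.        , 315.14079886],
       [  0.        , 544.13179944, 238.43458142],
       [  0.        ,   0.        ,   1.        ]]), 'dist_coeffs': array([-0.09514053,  0.        ,  0.        ,  0.        ,  0.        ]), 'pose': array([[ 3.00483142e-01, -6.60984634e-01,  6.87611224e-01,
         1.24328363e+03],
       [ 9.53752593e
[... 783 characters left out ...]
000e+00,  0.00000000e+00,  0.00000000e+00,
         1.00000000e+00]])}
wrist {'camera_matrix': array([[388.08574976,   0.        , 323.22961509],
       [  0.        , 388.08574976, 237.02186108],
       [  0.        ,   0.        ,   1.        ]]), 'dist_coeffs': array([-0.08639699,  0.        ,  0.        ,  0.        ,  0.        ]), 'tool_from_camera': array([[ 3.29020440e-04, -9.63307053e-01, -2.68401590e-01,
        -6.81857376e+01],
       [ 8.84163386e-04,  2.68401780e-01, -9.63306651e-01,
        -1.56245974e+02],
       [ 9.99999555e-01,  7.96367199e-05,  9.40030497e-04,
         8.61231261e-01],
       [ 0.00000000e+00,  0.00000000e+00,  0.00000000e+00,
         1.00000000e+00]])}
```

View pics/scene0.png

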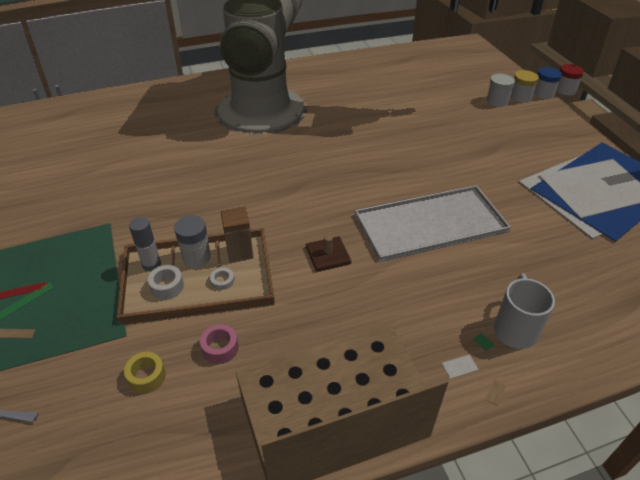

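View pics/side0.png

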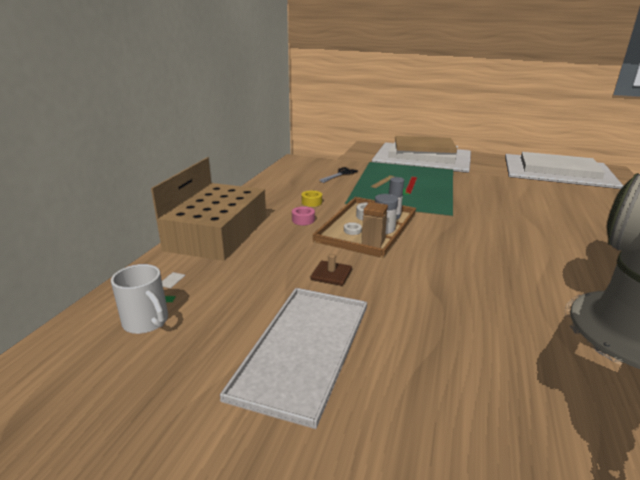

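View pics/wrist0.png

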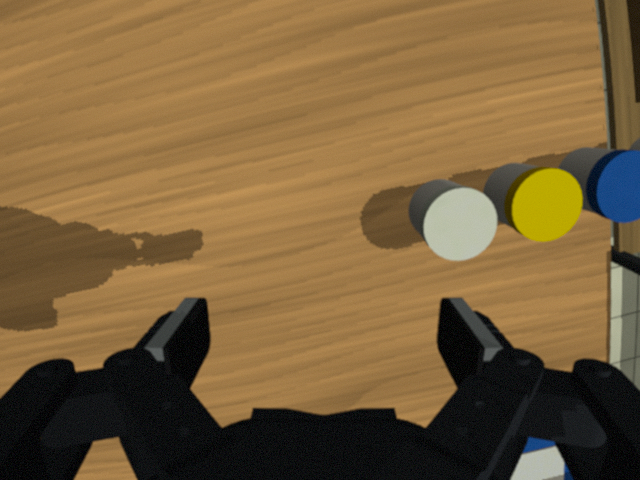

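Candidates for the big roll in the scene picture: off-white ring (165,281) large; off-white ring (222,277) small; pink (219,343); yellow (144,372). By its description I choose (165,281). Next I measure the geometry from depth.

```bash
cat > h.py <<'E'
import numpy as np,cv2
from scipy.spatial.transform import Rotation as R
from rig import ctrl
def toolT(o):
    T=np.eye(4);T[:3,:3]=R.from_euler('xyz',o['tcp_rot']).as_matrix();T[:3,3]=o['tcp_pos'];return T
def cloud(name,d,T=None,step=1):
    c=ctrl.calibration(name)
    if T is None: T=c['pose']
    v,u=np.mgrid[0:480:step,0:640:step]
    n=cv2.undistortPoints(np.stack([u.ravel(),v.ravel()],1).astype(np.float64)[:,None],c['camera_matrix'],np.array(c['dist_coeffs']))[:,0]
    z=d[::step,::step].ravel().astype(float)
    P=np.stack([n[:,0]*z,-n[:,1]*z,-z],1)
    W=P@T[:3,:3].T+T[:3,3]; W[z<=0]=np.nan
    return W.reshape(480//step,640//step,3)
def proj(name,W,T=None):
    c=ctrl.calibration(name)
    if T is None: T=c['pose']
    P=(np.atleast_2d(W)-T[:3,3])@T[:3,:3]
    P=P*[1,-1,-1]
    return cv2.projectPoints(P,np.zeros(3),np.zeros(3),c['camera_matrix'],np.array(c['dist_coeffs']))[0][:,0]
def wrist():
    o=ctrl.observe();T=toolT(o)@ctrl.calibration('wrist')['tool_from_camera']
    p,d=ctrl.read_camera('wrist');return p,cloud('wrist',d,T),T
E
python3 - <<'E'
from h import *
s=np.load('pics/scene0.npz');W=cloud('scene',s['d'])
for nm,(u,v) in dict(glue=(143,226),jar=(191,223),pin=(235,215),bigroll=(165,290),bigtop=(152,283),small=(222,285),caddy=(200,290),post=(329,243),base=(315,258),table=(300,300),traymid=(430,222),tl=(357,221),tr=(475,193),br=(506,226),bl=(387,254)).items(): print(nm,W[v,u].round(0))
q=np.load('pics/side0.npz');V=cloud('side',q['d'])
for nm,(u,v) in dict(pin=(375,210),post=(332,262),base=(320,273),tray=(310,350),table=(450,350)).items(): print('S',nm,V[v,u].round(0))
for n in ['jar_mid','pinbox_mid','gluestick_mid','bigroll_mid','smallroll_mid','caddy','tray','stand']:
    for c in ['scene','side']:
        r=ctrl.pinpoint(n,c); print(n,c,[(np.round(x['point']).tolist(),round(x['conf'],2)) for x in r[:3]])
E
```

```text
glue [ 497. -320.  109.]
jar [ 493. -239.   89.]
pin [ 505. -161.   98.]
bigroll [ 586. -307.   34.]
bigtop [ 563. -327.   34.]
small [ 592. -210.   20.]
caddy [ 578. -249.    5.]
post [571.  -5.  42.]
base [572. -32.  11.]
table [651. -85.   0.]
traymid [540. 221.   4.]
tl [488.  83.  -1.]
tr [486. 355.   3.]
br [603. 358.  10.]
bl [606.  98.  14.]
S pin [ 506. -140.   98.]
S post [560.   3.  34.]
S base [581.  14.  10.]
S tray [527. 230.   3.]
S table [315. 154.  -1.]
jar_mid scene [([194.0, 242.0], 0.75)]
jar_mid side [([385.0, 213.0], 0.74)]
pinbox_mid scene [([237.0, 237.0], 0.72)]
pinbox_mid side [([375.0, 228.0], 0.93)]
gluestick_mid scene [([144.0, 246.0], 0.59)]
gluestick_mid side [([394.0, 197.0], 0.6)]
bigroll_mid scene [([159.0, 280.0], 0.84), ([146.0, 370.0], 0.71), ([217.0, 345.0], 0.67)]
bigroll_mid side [([306.0, 217.0], 0.9), ([311.0, 198.0], 0.78), ([368.0, 209.0], 0.67)]
smallroll_mid scene [([219.0, 276.0], 0.65)]
smallroll_mid side [([354.0, 228.0], 0.7)]
caddy scene [([197.0, 274.0], 0.78)]
caddy side [([369.0, 227.0], 0.9)]
tray scene [([430.0, 224.0], 0.62)]
tray side [([303.0, 348.0], 0.62), ([385.0, 214.0], 0.37)]
stand scene [([325.0, 254.0], 0.72), ([220.0, 280.0], 0.33)]
stand side [([334.0, 272.0], 0.95), ([369.0, 229.0], 0.63)]
```

```bash
cat > plan.py <<'E'
import sys
from h import *
def plan(tx,ty,tz,yaw=None,jaw=-1,step=45,maxr=8):
    o=ctrl.observe();M=R.from_euler('xyz',o['tcp_rot']).as_matrix();p=np.array(o['tcp_pos'])
    psi=np.arctan2(M[1,0],M[0,0]); yaw=psi if yaw is None else yaw
    # levelled target
    Mt=R.from_euler('xyz',[-np.pi/2,0,yaw]).as_matrix()
    rv=(R.from_matrix(Mt).inv()*R.from_matrix(M)).inv().as_rotvec()  # placeholder
    t=np.array([tx,ty,tz],float); n=int(np.ceil(max(np.linalg.norm(t-p)/step,abs(yaw-psi)/0.14,1)))
    rv=(R.from_matrix(M).inv()*R.from_matrix(Mt)).as_rotvec()/n
    rows=[]
    Mc=M.copy()
    for i in range(n):
        d=Mc.T@((t-p)/n); rows.append([round(float(x),1) for x in d]+[round(float(x),3) for x in rv]+[jaw]); Mc=Mc@R.from_rotvec(rv).as_matrix()
    print('tcp',p.round(1),'rot',np.round(o['tcp_rot'],3),'w',round(o['gripper_width'],1),'t',round(o['clock'],2),'F',np.round(o['wrist_force'],1),'n',n)
    for i in range(0,n,8): print(rows[i:i+8])
if __name__=='__main__':
    a=[None if x=='-' else float(x) for x in sys.argv[1:]]; plan(*a)
E
python3 plan.py 540 -190 270 -1.5708 -1 40
python3 - <<'E'
from h import *
s=np.load('pics/scene0.npz');W=cloud('scene',s['d'])
q=np.load('pics/side0.npz');V=cloud('side',q['d'])
A=np.concatenate([W.reshape(-1,3),V.reshape(-1,3)])
# tops
for nm,c,z0 in [('glue',(495,-320),105),('jar',(495,-240),84),('pin',(505,-150),92)]:
    for k,B in (('sc',W.reshape(-1,3)),('sd',V.reshape(-1,3))):
        m=(np.hypot(B[:,0]-c[0],B[:,1]-c[1])<45)&(B[:,2]>z0)
        P=B[m]; print(nm,k,len(P),P.min(0).round(0) if len(P) else '',P.max(0).round(0) if len(P) else '')
E
```

```text
tcp [117.5 511.7 217.2] rot [-1.571  0.    -0.226] w 85.7 t 0.95 F [-0.8 -0.5 -0.7] n 21
[[27.1, -2.5, -28.1, 0.0, 0.064, -0.0, -1.0], [28.8, -2.5, -26.3, 0.0, 0.064, -0.0, -1.0], [30.4, -2.5, -24.4, 0.0, 0.064, -0.0, -1.0], [31.9, -2.5, -22.4, 0.0, 0.064, -0.0, -1.0], [33.3, -2.5, -20.3, 0.0, 0.064, -0.0, -1.0], [34.5, -2.5, -18.1, 0.0, 0.064, -0.0, -1.0], [35.6, -2.5, -15.9, 0.0, 0.064, -0.0, -1.0], [36.6, -2.5, -13.5, 0.0, 0.064, -0.0, -1.0]]
[[37.4, -2.5, -11.2, 0.0, 0.064, -0.0, -1.0], [38.0, -2.5, -8.8, 0.0, 0.064, -0.0, -1.0], [38.5, -2.5, -6.3, 0.0, 0.064, -0.0, -1.0], [38.8, -2.5, -3.8, 0.0, 0.064, -0.0, -1.0], [39.0, -2.5, -1.3, 0.0, 0.064, -0.0, -1.0], [39.0, -2.5, 1.2, 0.0, 0.064, -0.0, -1.0], [38.8, -2.5, 3.6, 0.0, 0.064, -0.0, -1.0], [38.5, -2.5, 6.1, 0.0, 0.064, -0.0, -1.0]]
[[38.0, -2.5, 8.6, 0.0, 0.064, -0.0, -1.0], [37.4, -2.5, 11.0, 0.0, 0.064, -0.0, -1.0], [36.6, -2.5, 13.4, 0.0, 0.064, -0.0, -1.0], [35.7, -2.5, 15.7, 0.0, 0.064, -0.0, -1.0], [34.6, -2.5, 17.9, 0.0, 0.064, -0.0, -1.0]]
glue sc 258 [ 473. -344.  105.] [ 510. -310.  114.]
glue sd 73 [ 473. -342.  105.] [ 509. -305.  112.]
jar sc 582 [ 471. -270.   84.] [ 529. -216.   95.]
jar sd 191 [ 472. -269.   84.] [ 526. -213.   91.]
pin sc 505 [ 483. -186.   92.] [ 536. -139.  102.]
pin sd 203 [ 486. -182.   92.] [ 533. -132.   99.]
```

Request:
jog_arm(
  commands=[
    [[27,-3,-28,0,0.064,0,-1],[29,-3,-26,0,0.064,0,-1],[30,-3,-24,0,0.064,0,-1],[32,-3,-22,0,0.064,0,-1],[33,-3,-20,0,0.064,0,-1],[34,-3,-18,0,0.064,0,-1],[36,-3,-16,0,0.064,0,-1],[37,-3,-14,0,0.064,0,-1]],
  ],
)

```text
clock: 1.75
tcp_pos: [279.4, 237.3, 241.4]
tcp_rot: [-1.569, -0.001, -0.749]
wrist_force: [0.6, 1.3, 0.4]
gripper_width: 85.5
```

Request:
jog_arm(
  commands=[
    [[37,-3,-11,0,0.064,0,-1],[38,-3,-9,0,0.064,0,-1],[38,-3,-6,0,0.064,0,-1],[39,-3,-4,0,0.064,0,-1],[39,-3,-1,0,0.064,0,-1],[39,-3,1,0,0.064,0,-1],[39,-3,4,0,0.064,0,-1],[38,-3,6,0,0.064,0,-1]],
  ],
)

```text
clock: 2.55
tcp_pos: [438.7, -45.3, 268.6]
tcp_rot: [-1.563, -0.001, -1.285]
wrist_force: [0.6, 0.6, 0.4]
gripper_width: 85.2
```

```bash
python3 plan.py 540 -190 270 -1.5708 -1 40
```

```text
tcp [438.7 -45.3 268.6] rot [-1.563e+00 -1.000e-03 -1.285e+00] w 85.2 t 2.55 F [0.6 0.6 0.4] n 5
[[33.5, -0.2, 11.3, -0.002, 0.057, -0.0, -1.0], [32.8, -0.2, 13.2, -0.002, 0.057, -0.0, -1.0], [32.0, -0.2, 15.0, -0.002, 0.057, -0.0, -1.0], [31.1, -0.2, 16.8, -0.002, 0.057, -0.0, -1.0], [30.0, -0.3, 18.6, -0.002, 0.057, -0.0, -1.0]]
```

Request:
jog_arm(
  commands=[
    [[34,0,11,-0.002,0.057,0,-1],[33,0,13,-0.002,0.057,0,-1],[32,0,15,-0.002,0.057,0,-1],[31,0,17,-0.002,0.057,0,-1],[30,0,19,0,0.057,0,-1],[0,0,0,0,0,0,-1]],
  ],
)

```text
clock: 3.15
tcp_pos: [543.6, -202.3, 268.2]
tcp_rot: [-1.571, -0.001, -1.589]
wrist_force: [0.5, 0.7, -0.8]
gripper_width: 85.5
```

```bash
python3 - <<'E'
from h import *
print(ctrl.observe()['tcp_pos'],ctrl.observe()['tcp_rot'],ctrl.observe()['joints'].round(2))
p,W,T=wrist(); np.savez('pics/w1.npz',p=p,W=W,T=T); cv2.imwrite('pics/w1.png',p[:,:,::-1])
E
```

```text
[ 543.6319626  -202.31628609  268.17008109] [-1.57091605e+00 -7.02570515e-04 -1.58933113e+00] [-0.56  0.41  1.23 -0.    1.5  -0.54]
```

View pics/w1.png

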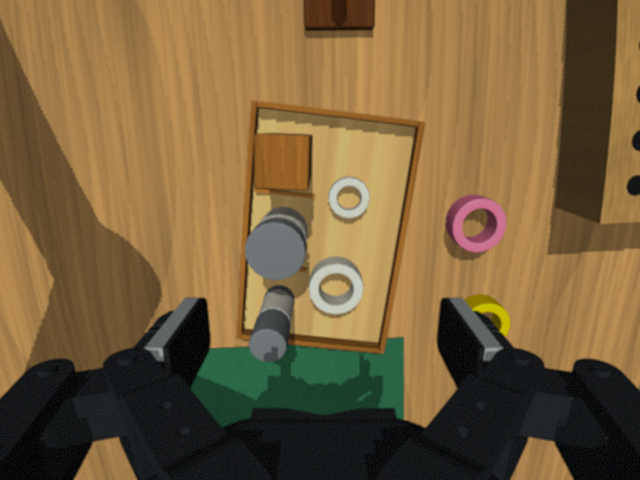

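The wrist view shows pin lid (283,162), jar lid (276,250), glue cap (268,340), big roll (336,288), small roll (349,198), pink ring (476,223), yellow ring (487,317), stand (339,10). Big roll confirmed as the larger off-white ring inside the caddy. Now I fit positions.

```bash
cat > fit.py <<'E'
from h import *
from scipy.optimize import least_squares
def circ(P):
    f=lambda x:np.hypot(P[:,0]-x[0],P[:,1]-x[1])-x[2]
    r=least_squares(f,[*P[:,:2].mean(0),20],loss='soft_l1');return r.x
def topfit(W,c,zlo,zhi,rad,shape):
    m=(np.hypot(W[...,0]-c[0],W[...,1]-c[1])<rad)&(W[...,2]>zlo)&(W[...,2]<zhi)
    n,l,st,ce=cv2.connectedComponentsWithStats(m.astype(np.uint8))
    k=1+np.argmax(st[1:,4]);m=(l==k)
    P=W[m]; z=np.median(P[:,2])
    mi,_=None,None
    if shape=='box':
        r=cv2.minAreaRect(P[:,:2].astype(np.float32)); return 'n',len(P),'z',z.round(1),r
    h=cv2.convexHull(P[:,:2].astype(np.float32))[:,0]
    return 'n',len(P),'z',z.round(1),cv2.minEnclosingCircle(h), circ(h).round(1)
E
python3 - <<'E'
from fit import *
s=np.load('pics/w1.npz');W=s['W']
print('jar',W[250,276],'pin',W[162,283],'glue',W[340,268],'floor',W[160,380],'table',W[60,200])
print('pin',topfit(W,W[162,283],90,106,50,'box'))
print('jar',topfit(W,W[250,276],82,100,40,'c'))
print('glue',topfit(W,W[340,268],103,120,30,'c'))
print('big',topfit(W,W[288,336],28,42,60,'c'))
print('small',topfit(W,W[198,349],15,28,40,'c'))
for nm,u,v in [('stand',339,10),('rimTL',255,104),('rimTR',421,124),('rimBL',241,336),('rimBR',382,350)]: print(nm,W[v-3:v+4,u-3:u+4].reshape(-1,3).round(0)[::12].tolist())
E
```

```text
jar [ 499.82092219 -238.92632515   88.87749608] pin [ 510.87181042 -159.37498798   99.18199037] glue [ 490.73581863 -318.11766988  111.03374492] floor [ 604.63262082 -166.72886267    4.91187661] table [418.78753704 -60.27099787   0.50398007]
pin ('n', 3091, 'z', np.float64(97.6), ((509.06976318359375, -159.90843200683594), (46.80149459838867, 46.461097717285156), 86.92135620117188))
jar ('n', 2806, 'z', np.float64(89.6), ((498.7823486328125, -240.78936767578125), 27.96234130859375), array([ 498.8, -240.3,   27.5]))
glue ('n', 1107, 'z', np.float64(110.6), ((489.33740234375, -323.91680908203125), 17.98085594177246), array([ 489.5, -324. ,   17.6]))
big ('n', 1366, 'z', np.float64(33.3), ((555.5565185546875, -302.1060791015625), 30.025588989257812), array([ 555.6, -302.2,   29.5]))
small ('n', 873, 'z', np.float64(19.5), ((570.5848999023438, -205.19100952148438), 21.981853485107422), array([ 570.7, -205.2,   21.6]))
stand [[559.0, -16.0, 10.0], [564.0, -18.0, 12.0], [562.0, -20.0, 11.0], [560.0, -21.0, 12.0], [565.0, -22.0, 11.0]]
rimTL [[474.0, -105.0, 22.0], [479.0, -106.0, 20.0], [477.0, -108.0, 23.0], [475.0, -110.0, 23.0], [480.0, -111.0, 21.0]]
rimTR [[640.0, -127.0, 21.0], [645.0, -128.0, 22.0], [643.0, -130.0, 21.0], [642.0, -132.0, 20.0], [652.0, -133.0, -1.0]]
rimBL [[440.0, -361.0, 21.0], [446.0, -364.0, 19.0], [444.0, -365.0, 21.0], [441.0, -368.0, 22.0], [447.0, -370.0, 21.0]]
rimBR [[606.0, -385.0, 18.0], [612.0, -384.0, 22.0], [610.0, -387.0, 21.0], [607.0, -389.0, 22.0], [617.0, -404.0, 2.0]]
```

```bash
python3 plan.py 509 -160 140 -1.625 -1 35
```

```text
tcp [ 543.  -200.8  268.5] rot [-1.571 -0.    -1.587] w 85.4 t 3.2 F [-0.3  1.  -0.3] n 4
[[-10.1, 32.1, -8.7, 0.0, 0.009, 0.0, -1.0], [-10.0, 32.1, -8.8, 0.0, 0.009, 0.0, -1.0], [-9.9, 32.1, -8.8, 0.0, 0.009, 0.0, -1.0], [-9.8, 32.1, -8.9, 0.0, 0.009, 0.0, -1.0]]
```

Request:
jog_arm(
  commands=[
    [[-10,32,-9,0,0.009,0,-1],[-10,32,-9,0,0.009,0,-1],[-10,32,-9,0,0.009,0,-1],[-10,32,-9,0,0.009,0,-1],[0,0,0,0,0,0,-1]],
  ],
)

```text
clock: 3.7
tcp_pos: [505.6, -155.2, 138.2]
tcp_rot: [-1.568, -0.001, -1.619]
wrist_force: [0.3, -0.4, 0.3]
gripper_width: 85.2
```

```bash
python3 plan.py 509 -160 70 -1.625 -1 30
```

```text
tcp [ 505.6 -155.2  138.2] rot [-1.568e+00 -1.000e-03 -1.619e+00] w 85.2 t 3.7 F [ 0.3 -0.4  0.3] n 3
[[1.5, 22.7, 1.1, -0.001, 0.002, 0.0, -1.0], [1.5, 22.7, 1.2, -0.001, 0.002, 0.0, -1.0], [1.5, 22.7, 1.2, -0.001, 0.002, 0.0, -1.0]]
```

Request:
jog_arm(
  commands=[
    [[2,23,1,0,0.002,0,-1],[1,23,1,0,0.002,0,-1],[1,22,1,0,0.002,0,-1],[0,0,0,0,0,0,-1],[0,0,0,0,0,0,-1]],
  ],
)

```text
clock: 4.2
tcp_pos: [513.5, -160.8, 78.1]
tcp_rot: [-1.556, -0.007, -1.62]
wrist_force: [-0.3, -0.3, -0.7]
gripper_width: 85.4
```

```bash
python3 plan.py 509 -160 70 -1.625 -1 30
```

```text
tcp [ 513.5 -160.8   78.1] rot [-1.556 -0.007 -1.62 ] w 85.4 t 4.2 F [-0.3 -0.3 -0.7] n 1
[[-0.7, 8.0, -4.6, -0.015, 0.005, 0.007, -1.0]]
```

Request:
jog_arm(
  commands=[
    [[-1,8,-5,-0.015,0.005,0.007,-1],[0,0,0,0,0,0,-1]],
  ],
)

```text
clock: 4.4
tcp_pos: [509.6, -160.2, 72.5]
tcp_rot: [-1.568, -0.002, -1.625]
wrist_force: [0.2, -0.9, -0.1]
gripper_width: 85.2
```

```bash
python3 plan.py 509 -160 70 -1.625 -1 30
```

```text
tcp [ 509.6 -160.2   72.5] rot [-1.568 -0.002 -1.625] w 85.2 t 4.4 F [ 0.2 -0.9 -0.1] n 1
[[-0.1, 2.5, -0.6, -0.003, 0.0, 0.002, -1.0]]
```

Good. Close on the pin box.

Request:
jog_arm(
  commands=[
    [[0,2,0,-0.003,0,0.002,1],[0,0,0,0,0,0,1],[0,0,0,0,0,0,1],[0,0,0,0,0,0,1],[0,0,0,0,0,0,1],[0,0,0,0,0,0,1]],
  ],
)

```text
clock: 5.0
tcp_pos: [510.3, -160.6, 72.4]
tcp_rot: [-1.569, -0.001, -1.624]
wrist_force: [-0.4, -1.1, 0.5]
gripper_width: 44.4
```

```bash
python3 plan.py 509 -160 190 -1.625 1 40
```

```text
tcp [ 510.3 -160.6   72.4] rot [-1.569e+00 -1.000e-03 -1.624e+00] w 44.4 t 5.0 F [-0.4 -1.1  0.5] n 3
[[-0.1, -39.2, -0.4, -0.001, 0.0, 0.0, 1.0], [-0.2, -39.2, -0.4, -0.001, 0.0, 0.0, 1.0], [-0.2, -39.2, -0.4, -0.001, 0.0, 0.0, 1.0]]
```

Request:
jog_arm(
  commands=[
    [[0,-25,0,0,0,0,1],[0,-40,0,0,0,0,1],[0,-40,0,0,0,0,1],[0,-12,0,0,0,0,1]],
  ],
)

```text
clock: 5.4
tcp_pos: [508.6, -159.7, 190.4]
tcp_rot: [-1.576, 0.003, -1.624]
wrist_force: [0.7, -0.8, -1.9]
gripper_width: 44.2
```

```bash
python3 - <<'E'
from fit import *
for n in ('scene','side'):
    s=np.load(f'pics/{n}0.npz');W=cloud(n,s['d']);p=s['p'].astype(int)
    sat=p.max(2)-p.min(2)
    m=(sat<25)&(p.mean(2)>90)&(abs(W[...,2]-5)<14)&(W[...,0]>430)&(W[...,0]<660)&(W[...,1]>30)&(W[...,1]<420)
    k,l,st,ce=cv2.connectedComponentsWithStats(m.astype(np.uint8));b=1+np.argmax(st[1:,4])
    P=W[l==b]; f=P[(P[:,2]>1)&(P[:,2]<7)]
    print(n,len(P),cv2.minAreaRect(P[:,:2].astype(np.float32)),np.median(f[:,2]))
    # stand
    m=(np.hypot(W[...,0]-570,W[...,1]+5)<60)
    B=W[m]
    Q=B[(B[:,2]>8)&(B[:,2]<16)]; print(' base',len(Q),cv2.minAreaRect(Q[:,:2].astype(np.float32)))
    Q=B[(B[:,2]>25)]; print(' post',len(Q),Q.min(0),Q.max(0))
E
python3 plan.py 509 -160 190 -1.625 1 40
```

```text
scene 5930 ((532.7064208984375, 230.01577758789062), (293.6131591796875, 158.1923065185547), 89.24681091308594) 3.89843898967149
 base 905 ((563.8814697265625, -4.095802307128906), (72.84593963623047, 70.15925598144531), 0.08405210077762604)
 post 106 [554.47855227 -11.12350506  25.10559911] [573.18958747   2.82226497  50.36466075]
side 11651 ((543.72998046875, 214.65176391601562), (303.6135559082031, 147.66151428222656), 89.26850891113281) 3.502072965971024
 base 569 ((563.4512939453125, -0.6331024169921875), (72.28021240234375, 69.48152923583984), 89.8184585571289)
 post 85 [556.0026504   -7.18219191  25.31109054] [569.15934002   9.03053077  48.25066392]
tcp [ 508.6 -159.7  190.4] rot [-1.576  0.003 -1.624] w 44.2 t 5.4 F [ 0.7 -0.8 -1.9] n 1
[[0.3, 0.4, 0.4, 0.005, 0.001, -0.003, 1.0]]
```

```bash
python3 plan.py 540 302 185 -1.625 1 42
```

```text
tcp [ 508.6 -159.7  190.4] rot [-1.576  0.003 -1.624] w 44.2 t 5.4 F [ 0.7 -0.8 -1.9] n 12
[[-38.6, 0.6, 0.6, 0.0, 0.0, -0.0, 1.0], [-38.6, 0.5, 0.5, 0.0, 0.0, -0.0, 1.0], [-38.6, 0.5, 0.5, 0.0, 0.0, -0.0, 1.0], [-38.6, 0.5, 0.5, 0.0, 0.0, -0.0, 1.0], [-38.6, 0.5, 0.5, 0.0, 0.0, -0.0, 1.0], [-38.6, 0.5, 0.5, 0.0, 0.0, -0.0, 1.0], [-38.6, 0.5, 0.5, 0.0, 0.0, -0.0, 1.0], [-38.6, 0.5, 0.5, 0.0, 0.0, -0.0, 1.0]]
[[-38.6, 0.5, 0.5, 0.0, 0.0, -0.0, 1.0], [-38.6, 0.5, 0.5, 0.0, 0.0, -0.0, 1.0], [-38.6, 0.5, 0.5, 0.0, 0.0, -0.0, 1.0], [-38.6, 0.5, 0.5, 0.0, 0.0, -0.0, 1.0]]
```

Request:
jog_arm(
  commands=[
    [[-25,0,0,0,0,0,1],[-39,0,1,0,0,0,1],[-39,0,1,0,0,0,1],[-39,0,1,0,0,0,1],[-39,0,1,0,0,0,1],[-39,0,1,0,0,0,1],[-39,0,1,0,0,0,1],[-39,0,1,0,0,0,1]],
  ],
)

```text
clock: 6.2
tcp_pos: [532.9, 143.9, 192.1]
tcp_rot: [-1.573, 0.0, -1.633]
wrist_force: [0.5, -0.1, -1.0]
gripper_width: 44.0
```

```bash
python3 - <<'E'
from h import *
o=ctrl.observe();print(o['tcp_pos'],o['tcp_rot'])
p,W,T=wrist(); np.savez('pics/w2.npz',p=p,W=W,T=T); cv2.imwrite('pics/w2.png',p[:,:,::-1])
E
```

```text
[532.8958581  143.85492172 192.13547437] [-1.57287489e+00  2.43836591e-04 -1.63264807e+00]
```

View pics/w2.png

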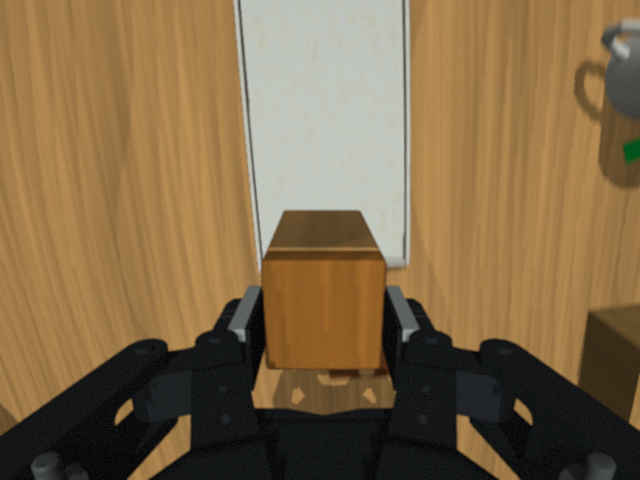

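The pin box is held upright between the jaws; tray rims are at columns ~240 and ~408, its near end at row ~266.

```bash
python3 - <<'E'
from h import *
s=np.load('pics/w2.npz');W=s['W']
for v in (20,80,150):
  z=W[v,:,2]; r=np.where((z>9)&(z<18))[0]; r=r[(r>200)&(r<440)]
  print(v,r[:1],r[-1:],W[v,r[0]].round(0),W[v,r[-1]].round(0))
print(W[255:275,395].round(0)[::2].tolist())
E
python3 plan.py 540 302 185 -1.625 1 42
```

```text
20 [235] [409] [472. 303.  14.] [610. 294.  13.]
80 [240] [409] [471. 257.  14.] [609. 248.  14.]
150 [246] [410] [470. 200.  14.] [609. 191.  13.]
[[597.0, 94.0, 3.0], [596.0, 93.0, 5.0], [596.0, 91.0, 4.0], [596.0, 90.0, 6.0], [595.0, 90.0, 12.0], [595.0, 89.0, 14.0], [595.0, 87.0, 14.0], [597.0, 79.0, -2.0], [597.0, 77.0, -1.0], [597.0, 75.0, -1.0]]
tcp [532.6 149.  192.1] rot [-1.573  0.003 -1.629] w 44.2 t 6.25 F [-2.9  5.7 -1.7] n 4
[[-38.3, 1.9, -0.4, 0.001, -0.001, -0.001, 1.0], [-38.3, 1.8, -0.3, 0.001, -0.001, -0.001, 1.0], [-38.3, 1.8, -0.3, 0.001, -0.001, -0.001, 1.0], [-38.3, 1.8, -0.3, 0.001, -0.001, -0.001, 1.0]]
```

Request:
jog_arm(
  commands=[
    [[-38,2,0,0,0,0,1],[-38,2,0,0,0,0,1],[-38,2,0,0,0,0,1],[-38,2,0,0,0,0,1],[0,0,0,0,0,0,1]],
  ],
)

```text
clock: 6.75
tcp_pos: [540.2, 308.6, 182.3]
tcp_rot: [-1.575, 0.002, -1.627]
wrist_force: [-0.2, -0.8, -1.2]
gripper_width: 44.0
```

```bash
python3 plan.py 540 304 76 -1.625 1 28
```

```text
tcp [540.2 308.6 182.3] rot [-1.575  0.002 -1.627] w 44.0 t 6.75 F [-0.2 -0.8 -1.2] n 4
[[1.2, 26.6, 0.1, 0.001, -0.0, -0.001, 1.0], [1.2, 26.6, 0.1, 0.001, -0.0, -0.001, 1.0], [1.2, 26.6, 0.1, 0.001, -0.0, -0.001, 1.0], [1.2, 26.6, 0.0, 0.001, -0.0, -0.001, 1.0]]
```

Request:
jog_arm(
  commands=[
    [[1,27,0,0,0,0,1],[1,27,0,0,0,0,1],[1,27,0,0,0,0,1],[1,23,0,0,0,0,1],[0,0,0,0,0,0,1]],
  ],
)

```text
clock: 7.25
tcp_pos: [539.1, 304.2, 73.9]
tcp_rot: [-1.576, 0.001, -1.625]
wrist_force: [-0.2, 0.0, -1.2]
gripper_width: 44.2
```

```bash
python3 plan.py 540 304 72 -1.625 1 28
```

```text
tcp [539.1 304.2  73.9] rot [-1.576e+00  1.000e-03 -1.625e+00] w 44.2 t 7.25 F [-0.2  0.  -1.2] n 1
[[0.2, 1.9, 1.0, 0.005, 0.0, -0.001, 1.0]]
```

Request:
jog_arm(
  commands=[
    [[0,2,1,0.005,0,0,1],[0,1,0,0,0,0,1],[0,0,0,0,0,0,1]],
  ],
)

```text
clock: 7.55
tcp_pos: [541.4, 303.9, 73.5]
tcp_rot: [-1.568, 0.002, -1.626]
wrist_force: [0.1, -0.1, -0.9]
gripper_width: 44.3
```

```bash
python3 plan.py 540 304 70.5 -1.625 1 28
```

```text
tcp [541.4 303.9  73.5] rot [-1.568  0.002 -1.626] w 44.3 t 7.55 F [ 0.1 -0.1 -0.9] n 1
[[0.0, 3.0, -1.4, -0.003, -0.001, -0.002, 1.0]]
```

Request:
jog_arm(
  commands=[
    [[0,3,-1,0,0,0,1],[0,1,0,0,0,0,1]],
  ],
)

```text
clock: 7.75
tcp_pos: [541.1, 304.3, 71.0]
tcp_rot: [-1.565, 0.003, -1.626]
wrist_force: [0.2, 1.1, -1.2]
gripper_width: 44.5
```

Request:
jog_arm(
  commands=[
    [[0,1.5,0,0,0,0,1],[0,0,0,0,0,0,1]],
  ],
)

```text
clock: 7.95
tcp_pos: [541.5, 304.7, 70.6]
tcp_rot: [-1.563, 0.004, -1.625]
wrist_force: [0.3, 0.6, -0.9]
gripper_width: 44.1
```

Request:
jog_arm(
  commands=[
    [[0,2,-1,-0.008,0,-0.003,1],[0,0,0,0,0,0,1]],
  ],
)

```text
clock: 8.15
tcp_pos: [542.0, 305.3, 70.7]
tcp_rot: [-1.567, 0.003, -1.625]
wrist_force: [0.3, 0.0, -1.2]
gripper_width: 44.3
```

Request:
jog_arm(
  commands=[
    [[0,3,-1,0,0,-0.002,1],[0,0,0,0,0,0,1]],
  ],
)

```text
clock: 8.35
tcp_pos: [542.1, 306.0, 70.7]
tcp_rot: [-1.563, 0.003, -1.625]
wrist_force: [-0.6, -0.5, -1.2]
gripper_width: 44.4
```

```bash
python3 plan.py 540 304 70.5 -1.625 1 28;python3 - <<'E'
from h import *
p,d=ctrl.read_camera('side'); cv2.imwrite('pics/s3.png',cv2.resize(p[200:440,200:440,::-1],(720,720))[:600])
W=cloud('side',d); m=(np.hypot(W[...,0]-541,W[...,1]-304)<45)&(W[...,2]>0); 
B=W[m]; print(len(B))
E
```

```text
tcp [542.1 306.   70.7] rot [-1.563  0.003 -1.625] w 44.4 t 8.35 F [-0.6 -0.5 -1.2] n 1
[[2.1, 0.2, -2.0, -0.008, -0.0, -0.003, 1.0]]
10800
```

View pics/s3.png

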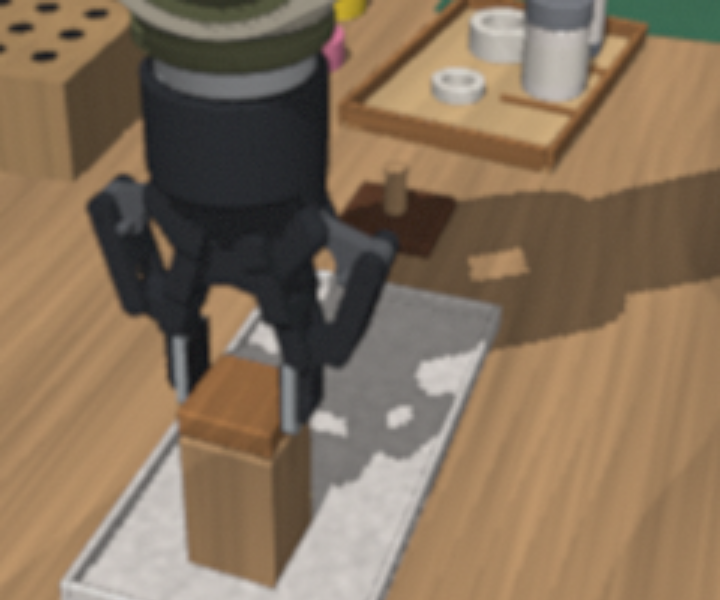

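Request:
jog_arm(
  commands=[
    [[1,3,-1,-0.008,0,-0.003,1]],
  ],
)

```text
clock: 8.5
tcp_pos: [542.3, 306.1, 70.1]
tcp_rot: [-1.567, 0.002, -1.625]
wrist_force: [-4.3, 2.1, 30.9]
gripper_width: 44.4
```

Request:
jog_arm(
  commands=[
    [[0,2,0,0,0,0,1]],
  ],
)

```text
clock: 8.6
tcp_pos: [542.5, 306.5, 70.3]
tcp_rot: [-1.566, 0.003, -1.625]
wrist_force: [-8.3, -3.7, 17.7]
gripper_width: 44.1
```

Request:
jog_arm(
  commands=[
    [[0,0,0,0,0,0,-1],[0,0,0,0,0,0,-1],[0,0,0,0,0,0,-1],[0,0,0,0,0,0,-1],[0,-20,0,0,0,0,-1],[0,-40,0,0,0,0,-1],[0,-40,0,0,0,0,-1]],
  ],
)

```text
clock: 9.3
tcp_pos: [539.0, 304.9, 164.8]
tcp_rot: [-1.581, -0.003, -1.625]
wrist_force: [-0.3, 0.3, 0.1]
gripper_width: 85.2
```

```bash
python3 - <<'E'
from fit import *
p,W,T=wrist(); cv2.imwrite('pics/w4.png',p[:,:,::-1])
print(topfit(W,(542,304),88,106,50,'box'))
p,d=ctrl.read_camera('side'); V=cloud('side',d);cv2.imwrite('pics/s4.png',p[:,:,::-1]); print(topfit(V,(542,304),88,106,50,'box'))
E
python3 plan.py 499 -210 170 -1.65 -1 42
```

```text
('n', 5490, 'z', np.float64(95.5), ((541.8116455078125, 307.9490661621094), (45.682533264160156, 46.0788459777832), 86.9796371459961))
('n', 907, 'z', np.float64(95.0), ((541.7901000976562, 307.6553955078125), (47.4019889831543, 46.1624641418457), 86.24834442138672))
tcp [541.5 305.8 169.6] rot [-1.571e+00  1.000e-03 -1.625e+00] w 85.3 t 9.4 F [0.4 0.  0.1] n 13
[[39.8, -0.1, -1.1, -0.0, 0.002, -0.0, -1.0], [39.8, -0.1, -1.0, -0.0, 0.002, -0.0, -1.0], [39.8, -0.1, -1.0, -0.0, 0.002, -0.0, -1.0], [39.8, -0.1, -0.9, -0.0, 0.002, -0.0, -1.0], [39.8, -0.1, -0.8, -0.0, 0.002, -0.0, -1.0], [39.8, -0.1, -0.7, -0.0, 0.002, -0.0, -1.0], [39.8, -0.1, -0.7, -0.0, 0.002, -0.0, -1.0], [39.8, -0.1, -0.6, -0.0, 0.002, -0.0, -1.0]]
[[39.8, -0.0, -0.5, -0.0, 0.002, -0.0, -1.0], [39.8, -0.0, -0.4, -0.0, 0.002, -0.0, -1.0], [39.8, -0.0, -0.3, -0.0, 0.002, -0.0, -1.0], [39.8, -0.0, -0.3, -0.0, 0.002, -0.0, -1.0], [39.8, -0.0, -0.2, -0.0, 0.002, -0.0, -1.0]]
```

View pics/w4.png

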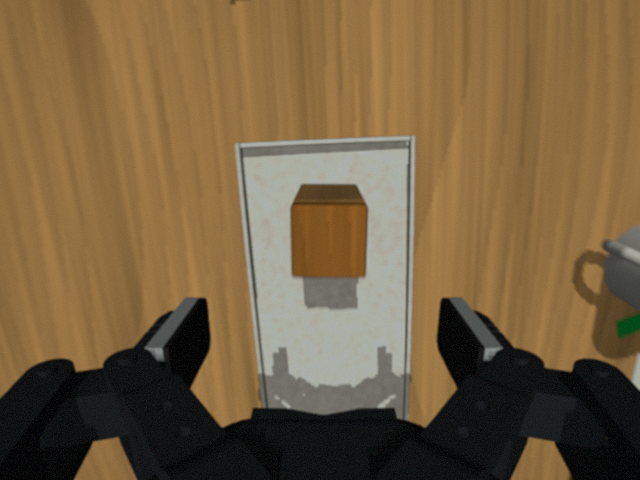

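Pin box stands upright in the tray (lid at (329,240)). On to the jar.

Request:
jog_arm(
  commands=[
    [[40,0,-1,0,0.002,0,-1],[40,0,-1,0,0.002,0,-1],[40,0,-1,0,0.002,0,-1],[40,0,-1,0,0.002,0,-1],[40,0,-1,0,0.002,0,-1],[40,0,-1,0,0.002,0,-1],[40,0,-1,0,0.002,0,-1],[40,0,-1,0,0.002,0,-1]],
  ],
)

```text
clock: 10.2
tcp_pos: [511.4, -20.4, 164.1]
tcp_rot: [-1.574, 0.002, -1.634]
wrist_force: [0.9, -0.9, -0.1]
gripper_width: 85.4
```

```bash
python3 plan.py 499 -240 145 -1.65 -1 40
```

```text
tcp [511.4 -20.4 164.1] rot [-1.574  0.002 -1.634] w 85.4 t 10.2 F [ 0.9 -0.9 -0.1] n 6
[[36.7, 3.1, 0.3, 0.001, 0.003, -0.0, -1.0], [36.7, 3.1, 0.4, 0.001, 0.003, -0.0, -1.0], [36.7, 3.1, 0.5, 0.001, 0.003, -0.0, -1.0], [36.7, 3.2, 0.6, 0.001, 0.003, -0.0, -1.0], [36.6, 3.2, 0.6, 0.001, 0.003, -0.0, -1.0], [36.6, 3.2, 0.7, 0.001, 0.003, -0.0, -1.0]]
```

Request:
jog_arm(
  commands=[
    [[37,3,0,0,0.003,0,-1],[37,3,0,0,0.003,0,-1],[37,3,0,0,0.003,0,-1],[37,3,1,0,0.003,0,-1],[37,3,1,0,0.003,0,-1],[36,3,1,0,0.003,0,-1],[0,0,0,0,0,0,-1]],
  ],
)

```text
clock: 10.9
tcp_pos: [494.1, -254.1, 140.0]
tcp_rot: [-1.579, 0.004, -1.659]
wrist_force: [-0.1, 1.5, 0.7]
gripper_width: 85.2
```

```bash
python3 - <<'E'
from fit import *
p,W,T=wrist()
print('jar',topfit(W,(499,-240),82,96,40,'c'))
print('glue',topfit(W,(489.5,-324),100,120,30,'c'))
E
python3 plan.py 499 -240.5 68 -1.65 -1 27
```

```text
jar ('n', 7558, 'z', np.float64(89.6), ((498.90899658203125, -240.58534240722656), 27.937379837036133), array([ 498.9, -240.3,   27.6]))
glue ('n', 2999, 'z', np.float64(110.4), ((489.8226623535156, -324.17083740234375), 18.12399673461914), array([ 489.6, -323.9,   17.7]))
tcp [ 494.3 -252.1  140. ] rot [-1.579  0.005 -1.658] w 85.4 t 10.95 F [ 0.2 -0.4 -0.2] n 3
[[-3.9, 24.0, 1.4, 0.003, -0.003, -0.002, -1.0], [-3.9, 24.0, 1.4, 0.003, -0.003, -0.002, -1.0], [-4.0, 24.0, 1.3, 0.003, -0.003, -0.002, -1.0]]
```

Request:
jog_arm(
  commands=[
    [[-6,24,2,0.003,-0.003,-0.002,-1],[-4,24,1,0.003,-0.003,-0.002,-1],[-2,22,1,0.003,-0.003,-0.002,-1],[0,0,0,0,0,0,-1]],
  ],
)

```text
clock: 11.35
tcp_pos: [499.1, -236.5, 67.2]
tcp_rot: [-1.57, -0.0, -1.646]
wrist_force: [-0.1, -0.1, 0.3]
gripper_width: 85.4
```

```bash
python3 plan.py 499 -240.5 69 -1.65 -1 27
```

```text
tcp [ 499.1 -236.5   67.2] rot [-1.57  -0.    -1.646] w 85.4 t 11.35 F [-0.1 -0.1  0.3] n 1
[[4.0, -1.8, 0.2, -0.0, 0.004, 0.0, -1.0]]
```

Request:
jog_arm(
  commands=[
    [[4,-2,0,0,0.004,0,-1],[0,0,0,0,0,0,1],[0,0,0,0,0,0,1],[0,0,0,0,0,0,1],[0,0,0,0,0,0,1],[0,0,0,0,0,0,1],[0,0,0,0,0,0,1]],
  ],
)

```text
clock: 12.05
tcp_pos: [497.4, -244.2, 87.1]
tcp_rot: [-1.571, -0.013, -1.647]
wrist_force: [0.0, -0.5, 1.2]
gripper_width: 0.1
```

Request:
jog_arm(
  commands=[
    [[0,-25,0,0,0,0,1],[0,-40,0,0,0,0,1],[0,-40,0,0,0,0,1],[0,-12,0,0,0,0,1],[-20,0,0,0,0,0,1]],
  ],
)

```text
clock: 12.55
tcp_pos: [499.0, -224.6, 213.2]
tcp_rot: [-1.565, -0.017, -1.65]
wrist_force: [0.2, 0.4, -0.8]
gripper_width: -0.4
```

```bash
python3 plan.py 540 226 185 -1.65 1 42
```

```text
tcp [ 499.  -224.6  213.2] rot [-1.565 -0.017 -1.65 ] w -0.4 t 12.55 F [ 0.2  0.4 -0.8] n 11
[[-41.2, 1.9, 0.5, -0.001, 0.0, 0.002, 1.0], [-41.2, 1.9, 0.5, -0.001, 0.0, 0.002, 1.0], [-41.2, 2.0, 0.5, -0.001, 0.0, 0.002, 1.0], [-41.2, 2.0, 0.5, -0.001, 0.0, 0.002, 1.0], [-41.2, 2.1, 0.5, -0.001, 0.0, 0.002, 1.0], [-41.2, 2.2, 0.5, -0.001, 0.0, 0.002, 1.0], [-41.2, 2.2, 0.5, -0.001, 0.0, 0.002, 1.0], [-41.1, 2.3, 0.5, -0.001, 0.0, 0.002, 1.0]]
[[-41.1, 2.4, 0.5, -0.001, 0.0, 0.002, 1.0], [-41.1, 2.4, 0.5, -0.001, 0.0, 0.002, 1.0], [-41.1, 2.5, 0.5, -0.001, 0.0, 0.002, 1.0]]
```

The jaws slid off the jar; I look before doing anything else.

```bash
python3 - <<'E'
from fit import *
p,W,T=wrist(); cv2.imwrite('pics/w5.png',p[:,:,::-1])
print('jar',topfit(W,(499,-240),82,96,50,'c'))
print('glue',topfit(W,(489.5,-324),100,120,30,'c'))
p,d=ctrl.read_camera('side');cv2.imwrite('pics/s5.png',cv2.resize(p[150:300,280:480,::-1],(800,600),interpolation=cv2.INTER_CUBIC))
E
```

```text
jar ('n', 4065, 'z', np.float64(89.8), ((499.4614562988281, -240.37744140625), 27.93406867980957), array([ 499.3, -240.2,   27.5]))Traceback (most recent call last):
  File "<stdin>", line 4, in <module>
  File "fit.py", line 9, in topfit
    k=1+np.argmax(st[1:,4]);m=(l==k)
        ~~~~~~~~~^^^^^^^^^^
    return _wrapfunc(a, 'argmax', axis=axis, out=out, **kwds)
    return bound(*args, **kwds)
ValueError: attempt to get argmax of an empty sequence
```

View pics/w5.png

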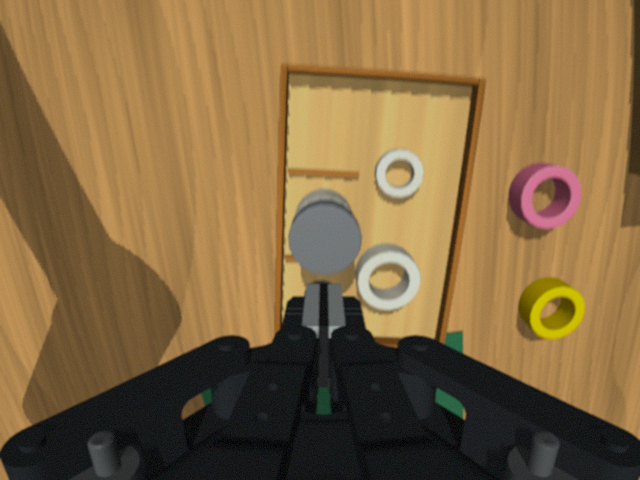

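The jar has not moved (499.3,-240.2). The pads met only the lid with their upper half and cammed off, so I'll grip lower, on the body, with the pads centred at half height.

```bash
python3 plan.py 499.2 -240.3 145 -1.65 -1 35
```

```text
tcp [ 499.2 -221.1  213. ] rot [-1.565 -0.016 -1.647] w 0.1 t 12.6 F [0.4 3.3 0.3] n 3
[[6.0, 22.8, 0.4, -0.002, 0.001, 0.005, -1.0], [6.2, 22.7, 0.4, -0.002, 0.001, 0.005, -1.0], [6.3, 22.7, 0.4, -0.002, 0.001, 0.005, -1.0]]
```

Request:
jog_arm(
  commands=[
    [[0,0,0,0,0,0.005,-1],[0,0,0,0,0,0.005,-1],[6,10,0,0,0,0.005,-1],[6,20,0,0,0,0,-1],[6,20,0,0,0,0,-1],[0,18,0,0,0,0,-1],[0,0,0,0,0,0,-1]],
  ],
)

```text
clock: 13.3
tcp_pos: [496.9, -243.2, 139.7]
tcp_rot: [-1.567, 0.002, -1.649]
wrist_force: [0.6, 1.7, 0.7]
gripper_width: 85.4
```

```bash
python3 plan.py 499.2 -240.3 46 -1.65 -1 27
```

```text
tcp [ 496.9 -243.2  139.7] rot [-1.567  0.002 -1.649] w 85.4 t 13.3 F [0.6 1.7 0.7] n 4
[[-0.7, 23.4, 0.4, -0.001, 0.0, -0.0, -1.0], [-0.7, 23.4, 0.5, -0.001, 0.0, -0.0, -1.0], [-0.7, 23.4, 0.5, -0.001, 0.0, -0.0, -1.0], [-0.8, 23.4, 0.5, -0.001, 0.0, -0.0, -1.0]]
```

Request:
jog_arm(
  commands=[
    [[-1,23,1,0,0,0,-1],[-1,23,1,0,0,0,-1],[-1,23,1,0,0,0,-1],[0,16,0,0,0,0,-1],[0,0,0,0,0,0,-1]],
  ],
)

```text
clock: 13.8
tcp_pos: [500.7, -243.9, 52.8]
tcp_rot: [-1.566, 0.001, -1.652]
wrist_force: [-0.4, 1.3, 0.9]
gripper_width: 85.5
```

```bash
python3 plan.py 499.2 -240.3 46 -1.65 -1 27
```

```text
tcp [ 500.7 -243.9   52.8] rot [-1.566e+00  1.000e-03 -1.652e+00] w 85.5 t 13.8 F [-0.4  1.3  0.9] n 1
[[-3.5, 6.8, -1.8, -0.005, -0.002, -0.001, -1.0]]
```

Request:
jog_arm(
  commands=[
    [[-4,9,-2,-0.005,0,0,-1],[0,0,0,0,0,0,-1]],
  ],
)

```text
clock: 14.0
tcp_pos: [499.3, -240.4, 44.5]
tcp_rot: [-1.57, 0.0, -1.652]
wrist_force: [-1.3, 0.3, -0.2]
gripper_width: 84.9
```

Request:
jog_arm(
  commands=[
    [[0,1,0,0,0,0,1],[0,0,0,0,0,0,1],[0,0,0,0,0,0,1],[0,0,0,0,0,0,1]],
  ],
)

```text
clock: 14.4
tcp_pos: [500.3, -241.2, 45.7]
tcp_rot: [-1.567, -0.002, -1.652]
wrist_force: [-0.3, -0.9, -1.2]
gripper_width: 54.5
```

Request:
jog_arm(
  commands=[
    [[0,0,0,0,0,0,1],[0,0,0,0,0,0,1],[0,0,0,0,0,0,1]],
  ],
)

```text
clock: 14.7
tcp_pos: [500.2, -241.1, 45.6]
tcp_rot: [-1.567, -0.002, -1.652]
wrist_force: [-0.2, 0.3, -2.0]
gripper_width: 54.6
```

Request:
jog_arm(
  commands=[
    [[0,-15,0,0,0,0,1],[0,-25,0,0,0,0,1],[0,-30,0,0,0,0,1]],
  ],
)

```text
clock: 15.0
tcp_pos: [497.9, -239.5, 113.3]
tcp_rot: [-1.575, 0.004, -1.652]
wrist_force: [-0.3, -0.2, -2.1]
gripper_width: 54.6
```

Request:
jog_arm(
  commands=[
    [[0,-30,0,0,0,0,1],[-20,-20,0,0,0,0,1]],
  ],
)

```text
clock: 15.2
tcp_pos: [499.6, -221.0, 166.1]
tcp_rot: [-1.574, 0.003, -1.654]
wrist_force: [0.4, 0.8, -1.1]
gripper_width: 54.5
```

```bash
python3 plan.py 540 226 165 -1.65 1 40
```

```text
tcp [ 499.6 -221.   166.1] rot [-1.574  0.003 -1.654] w 54.5 t 15.2 F [ 0.4  0.8 -1.1] n 12
[[-37.4, 0.2, 0.2, 0.0, -0.0, -0.0, 1.0], [-37.4, 0.2, 0.3, 0.0, -0.0, -0.0, 1.0], [-37.4, 0.2, 0.3, 0.0, -0.0, -0.0, 1.0], [-37.4, 0.2, 0.3, 0.0, -0.0, -0.0, 1.0], [-37.4, 0.2, 0.3, 0.0, -0.0, -0.0, 1.0], [-37.4, 0.2, 0.3, 0.0, -0.0, -0.0, 1.0], [-37.4, 0.1, 0.3, 0.0, -0.0, -0.0, 1.0], [-37.4, 0.1, 0.3, 0.0, -0.0, -0.0, 1.0]]
[[-37.4, 0.1, 0.4, 0.0, -0.0, -0.0, 1.0], [-37.4, 0.1, 0.4, 0.0, -0.0, -0.0, 1.0], [-37.4, 0.1, 0.4, 0.0, -0.0, -0.0, 1.0], [-37.4, 0.1, 0.4, 0.0, -0.0, -0.0, 1.0]]
```

Request:
jog_arm(
  commands=[
    [[-37,0,0,0,0,0,1],[-37,0,0,0,0,0,1],[-37,0,0,0,0,0,1],[-37,0,0,0,0,0,1],[-37,0,0,0,0,0,1],[-37,0,0,0,0,0,1],[-37,0,0,0,0,0,1],[-37,0,0,0,0,0,1]],
  ],
)

```text
clock: 16.0
tcp_pos: [525.7, 82.0, 169.8]
tcp_rot: [-1.567, -0.001, -1.66]
wrist_force: [1.2, -1.2, -1.4]
gripper_width: 54.5
```

```bash
python3 plan.py 540 225 160 -1.65 1 38
```

```text
tcp [525.7  82.  169.8] rot [-1.567e+00 -1.000e-03 -1.660e+00] w 54.5 t 16.0 F [ 1.2 -1.2 -1.4] n 4
[[-35.9, 2.4, 0.4, -0.001, -0.002, 0.0, 1.0], [-35.9, 2.4, 0.5, -0.001, -0.002, 0.0, 1.0], [-35.9, 2.4, 0.5, -0.001, -0.002, 0.0, 1.0], [-35.9, 2.4, 0.6, -0.001, -0.002, 0.0, 1.0]]
```

Request:
jog_arm(
  commands=[
    [[-36,2,0,0,-0.002,0,1],[-36,2,0,0,-0.002,0,1],[-36,2,0,0,-0.002,0,1],[-31,2,0,0,-0.002,0,1],[0,25,0,0,0,0,1],[0,27,0,0,0,0,1],[0,27,0,0,0,0,1],[0,20,0,0,0,0,1]],
  ],
)

```text
clock: 16.8
tcp_pos: [538.3, 232.7, 61.2]
tcp_rot: [-1.561, 0.002, -1.644]
wrist_force: [-0.9, 0.5, -2.4]
gripper_width: 54.4
```

```bash
python3 plan.py 540 225 46 -1.65 1 38
```

```text
tcp [538.3 232.7  61.2] rot [-1.561  0.002 -1.644] w 54.4 t 16.8 F [-0.9  0.5 -2.4] n 1
[[7.6, 15.2, 2.1, -0.01, 0.006, -0.002, 1.0]]
```

Request:
jog_arm(
  commands=[
    [[7,12,2,-0.01,0.004,0,1],[0,0,0,0,0,0,1]],
  ],
)

```text
clock: 17.0
tcp_pos: [538.5, 224.9, 46.1]
tcp_rot: [-1.577, 0.0, -1.648]
wrist_force: [-1.0, 0.7, -1.3]
gripper_width: 54.4
```

```bash
python3 plan.py 540 226 43 -1.65 1 38
```

```text
tcp [538.5 224.9  46.1] rot [-1.577  0.    -1.648] w 54.4 t 17.0 F [-1.   0.7 -1.3] n 1
[[-1.3, 3.0, 1.4, 0.006, 0.002, -0.0, 1.0]]
```

Request:
jog_arm(
  commands=[
    [[-1,3,1,0.006,0,0,1]],
  ],
)

```text
clock: 17.1
tcp_pos: [540.4, 225.5, 43.8]
tcp_rot: [-1.569, 0.001, -1.649]
wrist_force: [-0.5, 0.9, -1.1]
gripper_width: 54.7
```

Request:
jog_arm(
  commands=[
    [[0,2,0,0,0,0,1]],
  ],
)

```text
clock: 17.2
tcp_pos: [540.7, 225.8, 43.3]
tcp_rot: [-1.568, 0.001, -1.649]
wrist_force: [-7.8, 0.5, 13.6]
gripper_width: 54.7
```

Contact. Release and retreat, then check.

Request:
jog_arm(
  commands=[
    [[0,0,0,0,0,0,-1],[0,0,0,0,0,0,-1],[0,0,0,0,0,0,-1],[0,0,0,0,0,0,-1],[0,-20,0,0,0,0,-1],[0,-35,0,0,0,0,-1],[0,-40,0,0,0,0,-1],[0,-25,0,0,0,0,-1]],
  ],
)

```text
clock: 18.0
tcp_pos: [539.9, 225.5, 167.2]
tcp_rot: [-1.569, 0.001, -1.649]
wrist_force: [0.2, 0.3, -0.5]
gripper_width: 85.4
```

```bash
python3 - <<'E'
from fit import *
p,W,T=wrist(); cv2.imwrite('pics/w6.png',p[:,:,::-1])
print(topfit(W,(540,226),78,100,45,'c'))
E
python3 plan.py 490 -310 165 -1.7 -1 42
```

```text
('n', 5752, 'z', np.float64(87.6), ((539.4909057617188, 226.48123168945312), 27.827566146850586), array([539.5, 226.7,  27.5]))
tcp [541.3 225.9 170.8] rot [-1.564  0.003 -1.649] w 85.2 t 18.05 F [0.6 0.7 4.1] n 13
[[41.4, 0.3, -0.7, -0.001, 0.004, -0.0, -1.0], [41.4, 0.3, -0.6, -0.001, 0.004, -0.0, -1.0], [41.4, 0.4, -0.4, -0.001, 0.004, -0.0, -1.0], [41.4, 0.4, -0.2, -0.001, 0.004, -0.0, -1.0], [41.4, 0.4, -0.1, -0.001, 0.004, -0.0, -1.0], [41.4, 0.4, 0.1, -0.001, 0.004, -0.0, -1.0], [41.4, 0.4, 0.3, -0.001, 0.004, -0.0, -1.0], [41.4, 0.4, 0.4, -0.001, 0.004, -0.0, -1.0]]
[[41.4, 0.4, 0.6, -0.001, 0.004, -0.0, -1.0], [41.4, 0.4, 0.7, -0.001, 0.004, -0.0, -1.0], [41.4, 0.4, 0.9, -0.001, 0.004, -0.0, -1.0], [41.4, 0.4, 1.1, -0.001, 0.004, -0.0, -1.0], [41.4, 0.4, 1.2, -0.001, 0.004, -0.0, -1.0]]
```

View pics/w6.png

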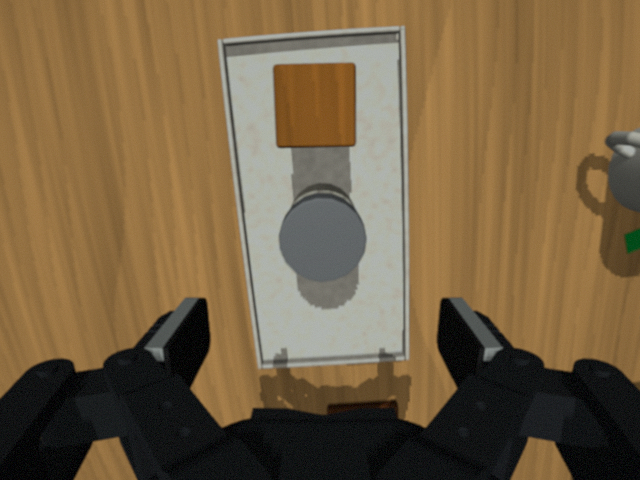

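Request:
jog_arm(
  commands=[
    [[30,0,0,0,0,0,-1],[42,0,0,0,0,0,-1],[42,0,0,0,0,0,-1],[42,0,0,0,0,0,-1],[42,0,0,0,0,0,-1],[42,0,0,0,0,0,-1],[42,0,0,0,0,0,-1],[42,0,0,0,0,0,-1]],
  ],
)

```text
clock: 18.85
tcp_pos: [516.4, -104.1, 171.7]
tcp_rot: [-1.556, 0.004, -1.64]
wrist_force: [0.8, -0.9, -0.0]
gripper_width: 85.6
```

```bash
python3 plan.py 489.6 -324 150 -1.65 -1 38
```

```text
tcp [ 516.4 -104.1  171.7] rot [-1.556  0.004 -1.64 ] w 85.6 t 18.85 F [ 0.8 -0.9 -0. ] n 6
[[36.9, 3.5, -2.0, -0.002, 0.002, -0.001, -1.0], [36.9, 3.5, -1.9, -0.002, 0.002, -0.001, -1.0], [36.9, 3.5, -1.8, -0.002, 0.002, -0.001, -1.0], [36.9, 3.5, -1.8, -0.002, 0.002, -0.001, -1.0], [36.9, 3.6, -1.7, -0.002, 0.002, -0.001, -1.0], [36.9, 3.6, -1.6, -0.002, 0.002, -0.001, -1.0]]
```

Request:
jog_arm(
  commands=[
    [[37,3,-2,-0.002,0.002,0,-1],[37,3,-2,-0.002,0.002,0,-1],[37,3,-2,-0.002,0.002,0,-1],[37,3,-2,-0.002,0.002,0,-1],[37,3,-2,-0.002,0.002,0,-1],[26,3,-2,-0.002,0.002,0,-1],[0,0,0,0,0,0,-1]],
  ],
)

```text
clock: 19.55
tcp_pos: [485.2, -327.4, 151.4]
tcp_rot: [-1.567, 0.002, -1.659]
wrist_force: [-0.0, 0.5, -0.5]
gripper_width: 85.4
```

```bash
python3 plan.py 489.6 -324 67 -1.65 -1 28
```

```text
tcp [ 485.2 -327.4  151.4] rot [-1.567  0.002 -1.659] w 85.4 t 19.55 F [-0.   0.5 -0.5] n 4
[[-0.9, 21.1, 0.9, -0.001, -0.002, -0.001, -1.0], [-0.9, 21.1, 1.0, -0.001, -0.002, -0.001, -1.0], [-0.9, 21.1, 1.0, -0.001, -0.002, -0.001, -1.0], [-0.9, 21.1, 1.0, -0.001, -0.002, -0.001, -1.0]]
```

Request:
jog_arm(
  commands=[
    [[-1,21,1,0,-0.002,0,-1],[-1,21,1,0,-0.002,0,-1],[-1,21,1,0,-0.002,0,-1],[-1,19,1,0,-0.002,0,-1],[0,0,0,0,0,0,-1]],
  ],
)

```text
clock: 20.05
tcp_pos: [490.7, -321.8, 67.1]
tcp_rot: [-1.565, 0.002, -1.651]
wrist_force: [-0.1, 0.6, -0.2]
gripper_width: 85.5
```

```bash
python3 plan.py 489.6 -324 63 -1.65 -1 28
```

```text
tcp [ 490.7 -321.8   67.1] rot [-1.565  0.002 -1.651] w 85.5 t 20.05 F [-0.1  0.6 -0.2] n 1
[[2.3, 4.1, -1.0, -0.006, -0.001, -0.002, -1.0]]
```

Request:
jog_arm(
  commands=[
    [[2,4,-1,-0.006,0,-0.002,-1],[0,0,0,0,0,0,1],[0,0,0,0,0,0,1],[0,0,0,0,0,0,1],[0,0,0,0,0,0,1],[0,0,0,0,0,0,1]],
  ],
)

```text
clock: 20.65
tcp_pos: [491.0, -324.2, 66.9]
tcp_rot: [-1.567, -0.004, -1.65]
wrist_force: [-0.2, -0.4, 0.0]
gripper_width: 34.4
```

Request:
jog_arm(
  commands=[
    [[0,0,0,0,0,0,1],[0,0,0,0,0,0,1]],
  ],
)

```text
clock: 20.85
tcp_pos: [491.0, -324.2, 67.1]
tcp_rot: [-1.567, -0.004, -1.65]
wrist_force: [0.1, 0.5, -0.6]
gripper_width: 34.5
```

Request:
jog_arm(
  commands=[
    [[0,-15,0,0,0,0,1],[0,-25,0,0,0,0,1],[0,-35,0,0,0,0,1],[0,-30,0,0,0,0,1],[-20,-10,0,0,0,0,1]],
  ],
)

```text
clock: 21.35
tcp_pos: [490.9, -304.1, 183.3]
tcp_rot: [-1.572, -0.0, -1.652]
wrist_force: [0.6, 1.2, -0.7]
gripper_width: 34.2
```

```bash
python3 plan.py 540 145 180 -1.65 1 40
```

```text
tcp [ 490.9 -304.1  183.3] rot [-1.572 -0.    -1.652] w 34.2 t 21.35 F [ 0.6  1.2 -0.7] n 12
[[-37.6, 0.3, 1.0, 0.0, -0.0, 0.0, 1.0], [-37.6, 0.3, 1.0, 0.0, -0.0, 0.0, 1.0], [-37.6, 0.3, 1.0, 0.0, -0.0, 0.0, 1.0], [-37.6, 0.3, 1.1, 0.0, -0.0, 0.0, 1.0], [-37.6, 0.3, 1.1, 0.0, -0.0, 0.0, 1.0], [-37.6, 0.3, 1.1, 0.0, -0.0, 0.0, 1.0], [-37.6, 0.3, 1.1, 0.0, -0.0, 0.0, 1.0], [-37.6, 0.3, 1.1, 0.0, -0.0, 0.0, 1.0]]
[[-37.6, 0.3, 1.1, 0.0, -0.0, 0.0, 1.0], [-37.6, 0.3, 1.1, 0.0, -0.0, 0.0, 1.0], [-37.6, 0.3, 1.1, 0.0, -0.0, 0.0, 1.0], [-37.6, 0.3, 1.1, 0.0, -0.0, 0.0, 1.0]]
```

Request:
jog_arm(
  commands=[
    [[-38,0,1,0,0,0,1],[-38,0,1,0,0,0,1],[-38,0,1,0,0,0,1],[-38,0,1,0,0,0,1],[-38,0,1,0,0,0,1],[-38,0,1,0,0,0,1],[-38,0,1,0,0,0,1],[-38,0,1,0,0,0,1]],
  ],
)

```text
clock: 22.15
tcp_pos: [524.4, 6.5, 184.9]
tcp_rot: [-1.568, -0.003, -1.658]
wrist_force: [1.0, 0.3, -1.1]
gripper_width: 34.2
```

```bash
python3 plan.py 540 145 180 -1.65 1 40
```

```text
tcp [524.4   6.5 184.9] rot [-1.568 -0.003 -1.658] w 34.2 t 22.15 F [ 1.   0.3 -1.1] n 4
[[-34.8, 1.1, 0.8, -0.001, -0.002, 0.001, 1.0], [-34.8, 1.1, 0.9, -0.001, -0.002, 0.001, 1.0], [-34.8, 1.2, 1.0, -0.001, -0.002, 0.001, 1.0], [-34.8, 1.2, 1.1, -0.001, -0.002, 0.001, 1.0]]
```

Request:
jog_arm(
  commands=[
    [[-35,1,1,0,-0.002,0,1],[-35,1,1,0,-0.002,0,1],[-35,1,1,0,-0.002,0,1],[-26,1,1,0,-0.002,0,1],[0,25,0,0,0,0,1],[0,27,0,0,0,0,1],[0,27,0,0,0,0,1],[0,15,0,0,0,0,1]],
  ],
)

```text
clock: 22.95
tcp_pos: [540.3, 148.1, 85.3]
tcp_rot: [-1.562, -0.001, -1.643]
wrist_force: [-0.9, -0.8, -0.8]
gripper_width: 34.2
```

```bash
python3 plan.py 540 145 70 -1.65 1 40
```

```text
tcp [540.3 148.1  85.3] rot [-1.562e+00 -1.000e-03 -1.643e+00] w 34.2 t 22.95 F [-0.9 -0.8 -0.8] n 1
[[3.1, 15.3, -0.3, -0.009, 0.007, 0.001, 1.0]]
```

Request:
jog_arm(
  commands=[
    [[3,13,0,-0.009,0.007,0,1],[0,0,0,0,0,0,1]],
  ],
)

```text
clock: 23.15
tcp_pos: [539.0, 144.8, 69.6]
tcp_rot: [-1.576, -0.002, -1.65]
wrist_force: [0.5, 0.5, -0.9]
gripper_width: 34.6
```

```bash
python3 plan.py 540 145 66 -1.65 1 40
```

```text
tcp [539.  144.8  69.6] rot [-1.576 -0.002 -1.65 ] w 34.6 t 23.15 F [ 0.5  0.5 -0.9] n 1
[[-0.3, 3.6, 1.0, 0.005, -0.0, 0.002, 1.0]]
```

Request:
jog_arm(
  commands=[
    [[0,3,1,0.005,0,0.002,1]],
  ],
)

```text
clock: 23.25
tcp_pos: [540.6, 144.6, 67.2]
tcp_rot: [-1.569, 0.0, -1.65]
wrist_force: [-0.8, 0.2, -0.7]
gripper_width: 34.4
```

Request:
jog_arm(
  commands=[
    [[0,2,0,0,0,0,1]],
  ],
)

```text
clock: 23.35
tcp_pos: [541.0, 144.5, 65.6]
tcp_rot: [-1.568, 0.001, -1.651]
wrist_force: [0.6, 0.5, -0.9]
gripper_width: 34.6
```

Request:
jog_arm(
  commands=[
    [[0,2,0,0,0,0,1]],
  ],
)

```text
clock: 23.45
tcp_pos: [541.5, 144.5, 64.4]
tcp_rot: [-1.567, 0.001, -1.651]
wrist_force: [-4.8, 1.5, 18.3]
gripper_width: 34.3
```

Request:
jog_arm(
  commands=[
    [[0,0,0,0,0,0,-1],[0,0,0,0,0,0,-1],[0,0,0,0,0,0,-1],[0,0,0,0,0,0,-1],[0,0,0,0,0,0,-1],[0,-20,0,0,0,0,-1],[0,-35,0,0,0,0,-1],[0,-40,0,0,0,0,-1]],
  ],
)

```text
clock: 24.25
tcp_pos: [538.9, 144.3, 158.3]
tcp_rot: [-1.575, -0.0, -1.651]
wrist_force: [0.4, -0.3, -0.5]
gripper_width: 85.2
```

```bash
python3 - <<'E'
from fit import *
p,W,T=wrist(); cv2.imwrite('pics/w7.png',p[:,:,::-1])
print(topfit(W,(540,145),98,118,35,'c'))
E
python3 plan.py 560 -260 165 -1.6 -1 42
```

```text
('n', 3022, 'z', np.float64(108.4), ((540.5972900390625, 144.4832000732422), 17.739429473876953), array([540.6, 144.5,  17.4]))
tcp [541.8 144.6 165.7] rot [-1.564e+00  1.000e-03 -1.650e+00] w 85.7 t 24.3 F [1.5 0.4 6.6] n 10
[[40.2, 0.1, 5.0, -0.001, -0.005, -0.0, -1.0], [40.2, 0.1, 4.8, -0.001, -0.005, -0.0, -1.0], [40.2, 0.1, 4.6, -0.001, -0.005, -0.0, -1.0], [40.3, 0.1, 4.4, -0.001, -0.005, -0.0, -1.0], [40.3, 0.1, 4.2, -0.001, -0.005, -0.0, -1.0], [40.3, 0.1, 4.0, -0.001, -0.005, -0.0, -1.0], [40.3, 0.1, 3.8, -0.001, -0.005, -0.0, -1.0], [40.3, 0.1, 3.6, -0.001, -0.005, -0.0, -1.0]]
[[40.4, 0.1, 3.4, -0.001, -0.005, -0.0, -1.0], [40.4, 0.1, 3.2, -0.001, -0.005, -0.0, -1.0]]
```

View pics/w7.png

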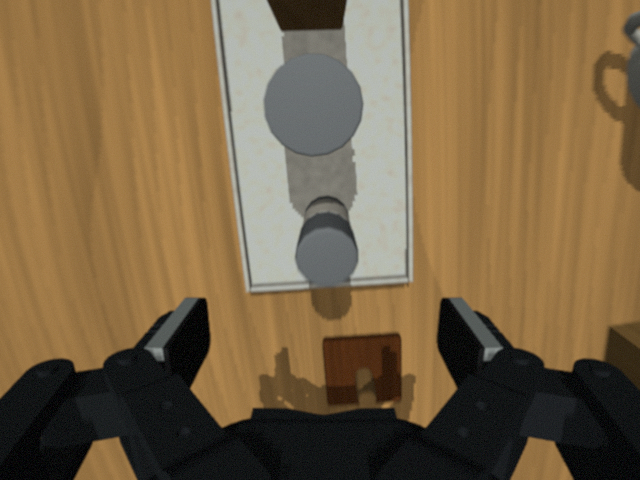

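All three stand in the tray: pin box (310,10), jar (313,105), glue stick (326,250). Now the big roll, with jaws turned along y, clear of ridge and rim.

```bash
python3 plan.py 555.6 -302 160 -0.13 -0.7 37
```

```text
tcp [541.8 144.6 165.7] rot [-1.564e+00  1.000e-03 -1.650e+00] w 85.7 t 24.3 F [1.5 0.4 6.6] n 13
[[34.2, 0.4, 3.8, -0.0, -0.117, 0.0, -0.7], [34.4, 0.4, -0.2, -0.0, -0.117, 0.0, -0.7], [34.1, 0.4, -4.2, -0.0, -0.117, 0.0, -0.7], [33.4, 0.4, -8.2, -0.0, -0.117, 0.0, -0.7], [32.2, 0.4, -12.0, -0.0, -0.117, 0.0, -0.7], [30.6, 0.4, -15.7, -0.0, -0.117, 0.0, -0.7], [28.5, 0.4, -19.2, -0.0, -0.117, 0.0, -0.7], [26.1, 0.4, -22.4, -0.0, -0.117, 0.0, -0.7]]
[[23.3, 0.4, -25.2, -0.0, -0.117, 0.0, -0.7], [20.2, 0.4, -27.8, -0.0, -0.117, 0.0, -0.7], [16.8, 0.4, -30.0, -0.0, -0.117, 0.0, -0.7], [13.2, 0.4, -31.7, -0.0, -0.117, 0.0, -0.7], [9.4, 0.4, -33.1, -0.0, -0.117, 0.0, -0.7]]
```

Request:
jog_arm(
  commands=[
    [[34,0,4,0,-0.117,0,-0.7],[34,0,0,0,-0.117,0,-0.7],[34,0,-4,0,-0.117,0,-0.7],[33,0,-8,0,-0.117,0,-0.7],[32,0,-12,0,-0.117,0,-0.7],[31,0,-16,0,-0.117,0,-0.7],[28,0,-19,0,-0.117,0,-0.7],[26,0,-22,0,-0.117,0,-0.7]],
  ],
)

```text
clock: 25.1
tcp_pos: [556.7, -134.7, 168.7]
tcp_rot: [-1.561, -0.012, -0.672]
wrist_force: [0.1, -0.5, 0.1]
gripper_width: 72.5
```

```bash
python3 plan.py 555.6 -302 160 -0.13 -0.7 37; python3 -c "
from h import *
print(ctrl.observe()['joints'].round(2))"
```

```text
tcp [ 556.7 -134.7  168.7] rot [-1.561 -0.012 -0.672] w 72.5 t 25.1 F [ 0.1 -0.5  0.1] n 5
[[20.6, 1.7, -26.4, -0.001, -0.108, 0.003, -0.7], [17.7, 1.7, -28.4, -0.001, -0.108, 0.003, -0.7], [14.5, 1.7, -30.2, -0.001, -0.108, 0.003, -0.7], [11.1, 1.7, -31.6, -0.001, -0.108, 0.003, -0.7], [7.7, 1.7, -32.6, -0.001, -0.108, 0.003, -0.7]]
[-0.45  0.45  1.43  0.01  1.25 -1.35]
```

Request:
jog_arm(
  commands=[
    [[21,1,-26,0,-0.108,0.003,-0.7],[18,1,-28,0,-0.108,0.003,-0.7],[14,1,-30,0,-0.108,0.003,-0.7],[11,1,-31,0,-0.108,0.003,-0.7],[7,1,-24,0,-0.1,0.003,-0.7],[0,0,0,0,0,0,-0.7]],
  ],
)

```text
clock: 25.7
tcp_pos: [557.6, -303.1, 161.4]
tcp_rot: [-1.565, -0.001, -0.118]
wrist_force: [0.7, 0.2, -0.6]
gripper_width: 72.7
```

```bash
python3 - <<'E'
from fit import *
p,W,T=wrist(); cv2.imwrite('pics/w8.png',p[:,:,::-1])
print(topfit(W,(556,-302),28,40,45,'c'))
E
python3 plan.py 555.6 -302 80 -0.13 -0.7 30
```

```text
('n', 2952, 'z', np.float64(33.4), ((555.5932006835938, -302.4499816894531), 29.98371696472168), array([ 555.4, -302.5,   29.6]))
tcp [ 557.7 -301.6  161.6] rot [-1.564e+00 -1.000e-03 -1.200e-01] w 72.6 t 25.75 F [-0.4  0.2 -0.4] n 3
[[-0.7, 27.2, -0.4, -0.002, 0.003, 0.0, -0.7], [-0.7, 27.2, -0.3, -0.002, 0.003, 0.0, -0.7], [-0.7, 27.2, -0.3, -0.002, 0.003, 0.0, -0.7]]
```

View pics/w8.png

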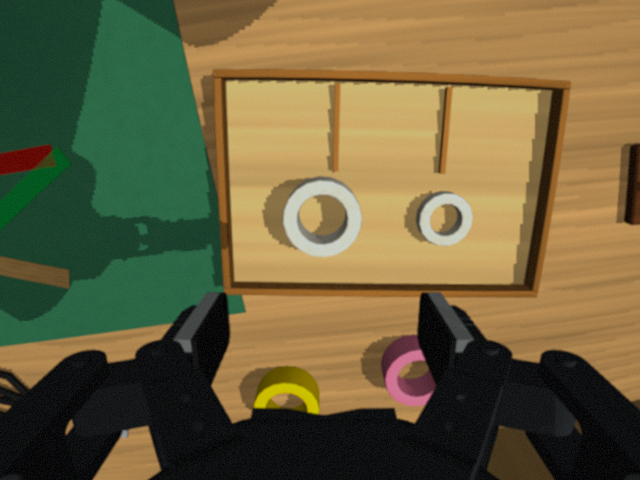

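Off-white big roll at (322,217), nothing around it. Descend.

Request:
jog_arm(
  commands=[
    [[-1,27,0,-0.002,0.003,0,-0.7],[-1,27,0,-0.002,0.003,0,-0.7],[-1,27,0,-0.002,0.003,0,-0.7],[0,20,0,0,0,0,-0.7],[0,0,0,0,0,0,-0.7]],
  ],
)

```text
clock: 26.25
tcp_pos: [556.1, -295.5, 58.5]
tcp_rot: [-1.57, -0.003, -0.134]
wrist_force: [0.1, 0.1, 0.7]
gripper_width: 72.8
```

```bash
python3 plan.py 555.5 -302.4 27 -0.13 -0.7 50
```

```text
tcp [ 556.1 -295.5   58.5] rot [-1.57  -0.003 -0.134] w 72.8 t 26.25 F [0.1 0.1 0.7] n 1
[[0.3, 31.5, -7.0, -0.0, -0.004, 0.003, -0.7]]
```

Request:
jog_arm(
  commands=[
    [[0,3,-7,0,-0.004,0.003,-0.7],[0,0,0,0,0,0,-0.7]],
  ],
)

```text
clock: 26.45
tcp_pos: [555.9, -301.9, 57.2]
tcp_rot: [-1.571, -0.002, -0.13]
wrist_force: [-0.8, 0.7, -0.2]
gripper_width: 72.7
```

```bash
python3 plan.py 555.5 -302.4 27 -0.13 -0.7 15
```

```text
tcp [ 555.9 -301.9   57.2] rot [-1.571 -0.002 -0.13 ] w 72.7 t 26.45 F [-0.8  0.7 -0.2] n 3
[[-0.1, 10.1, -0.2, 0.0, 0.0, 0.001, -0.7], [-0.1, 10.1, -0.2, 0.0, 0.0, 0.001, -0.7], [-0.1, 10.1, -0.2, 0.0, 0.0, 0.001, -0.7]]
```

Request:
jog_arm(
  commands=[
    [[0,10,-0.5,0,0,0,-0.7],[0,10,-0.5,0,0,0,-0.7],[0,9,0,0,0,0,-0.7],[0,0,0,0,0,0,-0.7]],
  ],
)

```text
clock: 26.85
tcp_pos: [556.8, -303.6, 28.1]
tcp_rot: [-1.573, -0.005, -0.13]
wrist_force: [-0.6, -0.6, -0.5]
gripper_width: 72.6
```

```bash
python3 plan.py 555.5 -302.4 27 -0.13 -0.7 15
```

```text
tcp [ 556.8 -303.6   28.1] rot [-1.573 -0.005 -0.13 ] w 72.6 t 26.85 F [-0.6 -0.6 -0.5] n 1
[[-1.4, 1.0, 1.0, 0.002, -0.0, 0.005, -0.7]]
```

Request:
jog_arm(
  commands=[
    [[-1,1,1,0,0,0.005,1],[0,0,0,0,0,0,1],[0,0,0,0,0,0,1],[0,0,0,0,0,0,1]],
  ],
)

```text
clock: 27.25
tcp_pos: [556.1, -302.4, 27.3]
tcp_rot: [-1.573, 0.0, -0.131]
wrist_force: [-0.5, -0.6, 0.2]
gripper_width: 14.2
```

Request:
jog_arm(
  commands=[
    [[0,0,0,0,0,0,1],[0,0,0,0,0,0,1]],
  ],
)

```text
clock: 27.45
tcp_pos: [556.2, -302.5, 27.7]
tcp_rot: [-1.574, -0.0, -0.13]
wrist_force: [0.2, -0.7, 0.4]
gripper_width: -0.2
```

The jaws shut without the roll. Looking.

```bash
python3 - <<'E'
from fit import *
p,W,T=wrist(); cv2.imwrite('pics/w9.png',p[:,:,::-1])
p,d=ctrl.read_camera('side');cv2.imwrite('pics/s9.png',cv2.resize(p[150:300,280:480,::-1],(800,600),interpolation=cv2.INTER_CUBIC))
E
```

```text
(no output)
```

View pics/w9.png

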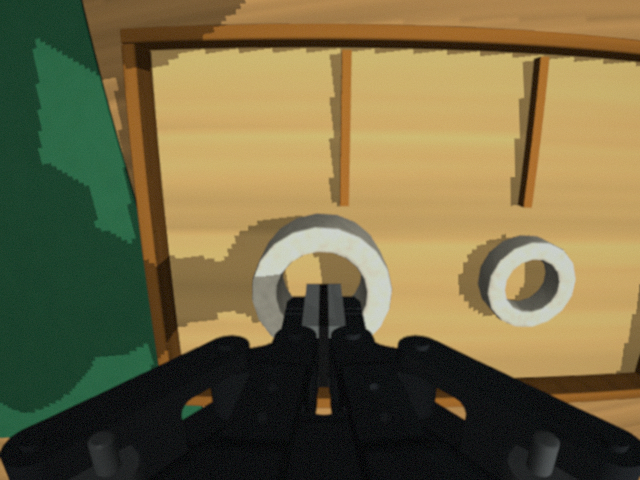

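View pics/s9.png

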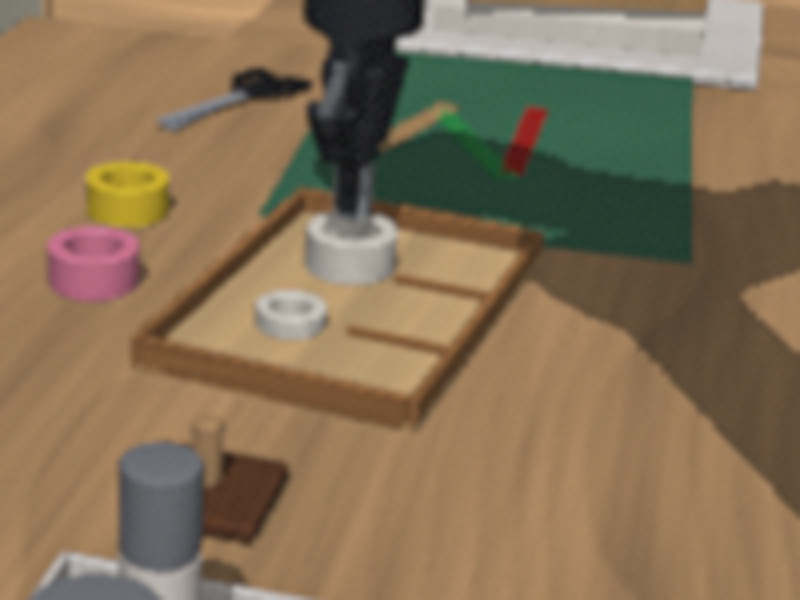

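```bash
python3 - <<'E'
from fit import *
o=ctrl.observe(); p,W,T=wrist()
Ti=np.linalg.inv(toolT(o))
for v in (270,278,284,288,292,300,310,320,330):
    print(v,[ (Ti[:3,:3]@W[v,u]+Ti[:3,3]).round(1).tolist() for u in (308,316,323,330,338)])
print(ctrl.finger_overhang)
E
```

```text
270 [[-1.5, 22.6, -6.8], [-1.6, 22.4, -2.8], [-1.2, 23.4, 0.6], [-2.1, 21.1, 4.0], [-1.3, 23.1, 8.0]]
278 [[2.7, 22.6, -6.8], [2.6, 22.4, -2.9], [2.3, 21.6, 0.6], [2.4, 21.7, 4.0], [2.8, 22.8, 8.0]]
284 [[-10.8, -17.8, -5.1], [-11.0, -18.3, -2.0], [-11.2, -18.7, 0.6], [-11.4, -19.2, 3.3], [-11.0, -18.1, 6.4]]
288 [[-11.6, -23.6, -4.9], [-11.7, -23.6, -1.9], [-10.9, -21.9, 0.6], [-11.2, -22.7, 3.2], [-11.1, -22.4, 6.2]]
292 [[-11.0, -25.8, -4.8], [-11.1, -26.0, -1.9], [-11.2, -26.4, 0.7], [-10.8, -25.4, 3.2], [-11.4, -26.7, 6.1]]
300 [[-11.1, -33.0, -4.5], [-11.0, -32.7, -1.8], [-10.7, -32.1, 0.7], [-10.9, -32.4, 3.1], [-11.0, -32.7, 5.9]]
310 [[-10.7, -39.9, -4.3], [-11.4, -41.2, -1.6], [-11.0, -40.5, 0.7], [-11.1, -40.6, 3.0], [-11.1, -40.7, 5.6]]
320 [[-11.1, -47.5, -4.0], [-11.0, -47.3, -1.5], [-11.0, -47.3, 0.7], [-11.2, -47.8, 2.8], [-10.9, -47.2, 5.4]]
330 [[-12.1, -55.7, -3.7], [-9.6, -51.1, -1.4], [-9.3, -50.6, 0.7], [-9.7, -51.3, 2.8], [-11.5, -54.5, 5.1]]
17.0
```

Depth shows the shut fingertips at tool y ≈ -18, i.e. 18 mm *behind* the reported TCP rather than 17 ahead. That explains both misses: I was gripping 35 mm higher than intended. The roll is untouched. I'll open, check the tips again, and go correspondingly lower.

Request:
jog_arm(
  commands=[
    [[0,0,0,0,0,0,-0.7],[0,0,0,0,0,0,-0.7],[0,0,0,0,0,0,-0.7],[0,0,0,0,0,0,-0.7],[0,0,0,0,0,0,-0.7]],
  ],
)

```text
clock: 28.1
tcp_pos: [556.1, -302.5, 27.5]
tcp_rot: [-1.574, -0.0, -0.131]
wrist_force: [-0.0, -0.1, 1.2]
gripper_width: 71.9
```

```bash
python3 - <<'E'
from fit import *
o=ctrl.observe(); p,W,T=wrist(); cv2.imwrite('pics/w10.png',p[:,:,::-1])
Ti=np.linalg.inv(toolT(o)); L=W@Ti[:3,:3].T+Ti[:3,3]
print(o['tcp_pos'],o['gripper_width'])
m=(L[...,1]<5)&(abs(L[...,2])<75)&(L[...,1]>-60)
Q=L[m]
for s in (-1,1):
    q=Q[Q[:,2]*s>0]; i=np.argsort(-q[:,1])[:400:40]; print(s,q[i].round(1).tolist())
print(topfit(W,(556,-302),28,40,45,'c'))
E
python3 plan.py 555.5 -302.4 27 -0.13 -0.7 15
```

```text
[ 556.14869777 -302.5162772    27.54100061] 71.91075114062932
-1 [[-104.6, 5.0, -44.0], [64.2, 4.9, -29.5], [-52.0, 4.9, -74.6], [3.9, 4.8, -18.3], [-23.3, 4.7, -19.2], [-103.0, 4.6, -27.1], [-107.2, 4.4, -17.3], [15.5, 4.2, -9.5], [18.4, 3.8, -4.0], [18.1, 3.3, -2.2]]
1 [[-106.8, 5.0, 58.2], [-102.9, 4.9, 54.8], [-105.2, 4.9, 24.9], [-102.8, 4.8, 62.8], [-104.3, 4.7, 10.6], [-103.1, 4.7, 37.0], [62.4, 4.5, 7.5], [-104.0, 4.4, 43.9], [-106.6, 4.2, 58.3], [-30.1, 3.9, 0.6]]
('n', 9103, 'z', np.float64(33.2), ((555.8374633789062, -302.4317626953125), 30.305438995361328), array([ 555.4, -302.5,   29.8]))
tcp [ 556.2 -302.6   27.6] rot [-1.574 -0.    -0.131] w 72.6 t 28.15 F [ 0.1 -0.6  0.1] n 1
[[-0.7, 0.6, 0.1, 0.003, -0.001, 0.0, -0.7]]
```

View pics/w10.png

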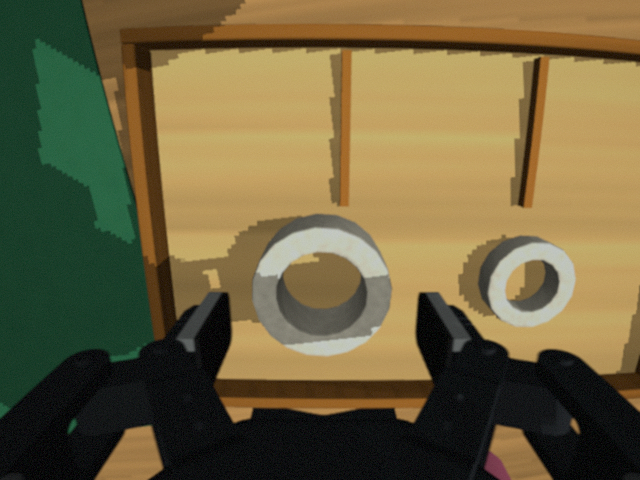

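Request:
jog_arm(
  commands=[
    [[0,10,0,0,0,0,-0.7],[0,10,0,0,0,0,-0.7]],
  ],
)

```text
clock: 28.35
tcp_pos: [556.7, -303.1, 7.5]
tcp_rot: [-1.575, -0.002, -0.131]
wrist_force: [-0.3, -0.4, 0.0]
gripper_width: 72.6
```

Request:
jog_arm(
  commands=[
    [[0,9,0,0,0,0,-0.7],[0,9,0,0,0,0,-0.7]],
  ],
)

```text
clock: 28.55
tcp_pos: [556.3, -302.8, -13.0]
tcp_rot: [-1.574, -0.001, -0.131]
wrist_force: [-0.0, -0.4, 0.8]
gripper_width: 72.5
```

```bash
python3 - <<'E'
from fit import *
o=ctrl.observe(); p,W,T=wrist(); cv2.imwrite('pics/w11.png',p[:,:,::-1])
for v in range(280,312,3): print(v,W[v,222].round(0),W[v,430].round(0))
E
python3 plan.py 555.5 -302.4 -10 -0.13 -0.7 15
```

```text
280 [ 539. -339.    5.] [ 549. -260.    6.]
283 [ 540. -339.    6.] [ 550. -260.    6.]
286 [ 541. -339.    6.] [ 552. -260.    5.]
289 [ 542. -340.    6.] [ 553. -260.    5.]
292 [ 541. -337.   13.] [ 551. -262.   13.]
295 [ 541. -337.   16.] [ 551. -263.   16.]
298 [ 541. -336.   18.] [ 550. -263.   19.]
301 [ 542. -336.   18.] [ 550. -264.   21.]
304 [ 544. -337.   17.] [ 551. -264.   22.]
307 [ 544. -337.   18.] [ 551. -265.   24.]
310 [ 546. -337.   18.] [ 552. -265.   24.]
tcp [ 555.5 -302.2  -14.7] rot [-1.573e+00  1.000e-03 -1.310e-01] w 72.4 t 28.6 F [-0.2  0.2 -1.6] n 1
[[-0.0, -4.7, -0.2, 0.002, -0.001, -0.001, -0.7]]
```

View pics/w11.png

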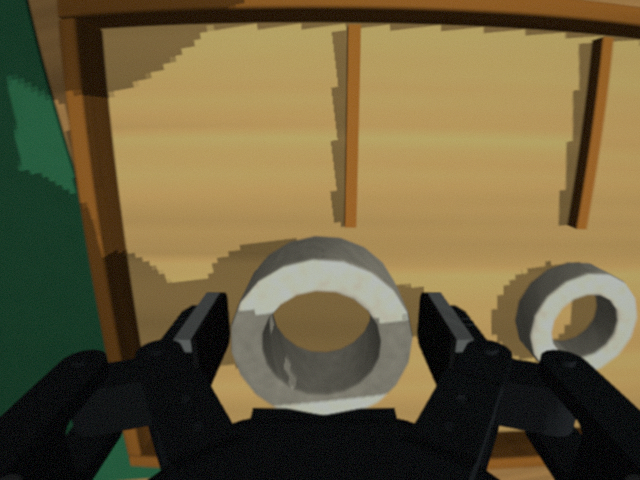

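Tips now flank the roll at z≈13. Close.

Request:
jog_arm(
  commands=[
    [[0,-3,0,0,0,0,1],[0,0,0,0,0,0,1],[0,0,0,0,0,0,1],[0,0,0,0,0,0,1],[0,0,0,0,0,0,1]],
  ],
)

```text
clock: 29.1
tcp_pos: [555.7, -302.3, -11.6]
tcp_rot: [-1.573, 0.001, -0.131]
wrist_force: [0.9, -0.4, -0.1]
gripper_width: 57.9
```

Request:
jog_arm(
  commands=[
    [[0,0,0,0,0,0,1],[0,0,0,0,0,0,1]],
  ],
)

```text
clock: 29.3
tcp_pos: [555.6, -302.2, -11.6]
tcp_rot: [-1.573, 0.001, -0.131]
wrist_force: [-0.5, -0.8, -0.3]
gripper_width: 58.4
```

Request:
jog_arm(
  commands=[
    [[0,-15,0,0,0,0,1],[0,-30,0,0,0,0,1],[0,-40,0,0,0,0,1],[0,-30,0,0,0,0,1]],
  ],
)

```text
clock: 29.7
tcp_pos: [554.0, -300.8, 105.7]
tcp_rot: [-1.569, 0.008, -0.131]
wrist_force: [1.1, -0.0, -0.2]
gripper_width: 58.2
```

```bash
python3 plan.py 490 -2 110 -0.13 1 38
```

```text
tcp [ 554.  -300.8  105.7] rot [-1.569  0.008 -0.131] w 58.2 t 29.7 F [ 1.1 -0.  -0.2] n 9
[[-11.4, -0.3, 32.0, -0.0, -0.0, -0.001, 1.0], [-11.4, -0.3, 32.0, -0.0, -0.0, -0.001, 1.0], [-11.4, -0.3, 32.0, -0.0, -0.0, -0.001, 1.0], [-11.4, -0.4, 32.0, -0.0, -0.0, -0.001, 1.0], [-11.4, -0.4, 32.0, -0.0, -0.0, -0.001, 1.0], [-11.4, -0.4, 32.0, -0.0, -0.0, -0.001, 1.0], [-11.4, -0.4, 32.0, -0.0, -0.0, -0.001, 1.0], [-11.4, -0.4, 32.0, -0.0, -0.0, -0.001, 1.0]]
[[-11.4, -0.5, 32.0, -0.0, -0.0, -0.001, 1.0]]
```

Request:
jog_arm(
  commands=[
    [[-11,0,32,0,0,-0.001,1],[-11,0,32,0,0,-0.001,1],[-11,0,32,0,0,-0.001,1],[-11,0,32,0,0,-0.001,1],[-11,0,32,0,0,-0.001,1],[-11,0,32,0,0,-0.001,1],[-11,0,32,0,0,-0.001,1],[-11,0,32,0,0,-0.001,1]],
  ],
)

```text
clock: 30.5
tcp_pos: [501.7, -31.8, 119.6]
tcp_rot: [-1.578, -0.021, -0.137]
wrist_force: [0.9, 0.3, -1.3]
gripper_width: 58.0
```

Request:
jog_arm(
  commands=[
    [[-9,0,25,0,0,0,1],[0,0,0,0,0,0,1]],
  ],
)

```text
clock: 30.7
tcp_pos: [495.2, -1.6, 121.6]
tcp_rot: [-1.578, -0.023, -0.133]
wrist_force: [-0.6, 0.3, -0.6]
gripper_width: 57.8
```

```bash
python3 - <<'E'
from fit import *
o=ctrl.observe(); p,W,T=wrist(); cv2.imwrite('pics/w12.png',p[:,:,::-1])
print(o['tcp_pos'],o['tcp_rot'])
m=(np.hypot(W[...,0]-563,W[...,1]+2)<65)
Q=W[m&(W[...,2]>9)&(W[...,2]<15)];print(len(Q),cv2.minAreaRect(Q[:,:2].astype(np.float32)) if len(Q)>5 else '')
Q=W[m&(W[...,2]>44)&(W[...,2]<53)];print(len(Q),Q.min(0),Q.max(0))
E
```

```text
[495.22614364  -1.61095777 121.60947543] [-1.5776621  -0.02344645 -0.1328004 ]
2921 ((572.2758178710938, -5.887760162353516), (60.277557373046875, 49.91073226928711), 89.62104034423828)
389 [554.33418539  -8.51586526  44.02285281] [570.34246155   6.55870073  49.09431192]
```

View pics/w12.png

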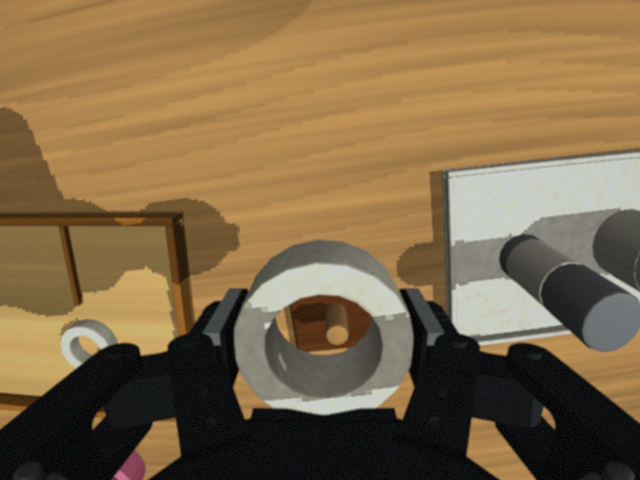

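Roll held flat; the post (337,330) is seen through the hole. Post centre ≈ (563,-1).

```bash
python3 plan.py 563 -1.5 80 -0.13 1 27
```

```text
tcp [495.8  -2.9 121.8] rot [-1.578 -0.024 -0.133] w 57.8 t 30.75 F [ 0.3  1.1 -0.3] n 3
[[21.8, 14.4, 3.6, 0.002, -0.001, 0.008, 1.0], [21.9, 14.3, 3.5, 0.002, -0.001, 0.008, 1.0], [22.0, 14.1, 3.4, 0.002, -0.001, 0.008, 1.0]]
```

Request:
jog_arm(
  commands=[
    [[22,14,3,0.002,0,0.008,1],[22,14,3,0.002,0,0.008,1],[22,14,3,0.002,0,0.008,1],[0,0,0,0,0,0,1]],
  ],
)

```text
clock: 31.15
tcp_pos: [567.4, -6.9, 83.1]
tcp_rot: [-1.573, -0.006, -0.136]
wrist_force: [-0.2, -0.5, -1.0]
gripper_width: 57.9
```

```bash
python3 plan.py 563 -1.5 50 -0.13 1 40
```

```text
tcp [567.4  -6.9  83.1] rot [-1.573 -0.006 -0.136] w 57.9 t 31.15 F [-0.2 -0.5 -1. ] n 1
[[-5.2, 33.1, 4.8, 0.003, -0.006, 0.006, 1.0]]
```

Request:
jog_arm(
  commands=[
    [[-4,15,4,0.003,-0.006,0.006,1],[0,10,0,0,0,0,1],[0,0,0,0,0,0,1]],
  ],
)

```text
clock: 31.45
tcp_pos: [563.2, -3.8, 57.0]
tcp_rot: [-1.57, 0.0, -0.131]
wrist_force: [-1.2, 0.1, -0.1]
gripper_width: 57.9
```

```bash
python3 - <<'E'
from fit import *
o=ctrl.observe(); p,W,T=wrist(); cv2.imwrite('pics/w13.png',p[:,:,::-1])
E
python3 plan.py 563 -1.5 -3 -0.13 1 14
```

```text
tcp [563.4  -3.8  57.6] rot [-1.571 -0.    -0.131] w 57.9 t 31.5 F [ 0.4 -0.6 -0.9] n 5
[[-0.1, 12.1, 0.4, -0.0, -0.0, 0.0, 1.0], [-0.1, 12.1, 0.4, -0.0, -0.0, 0.0, 1.0], [-0.1, 12.1, 0.4, -0.0, -0.0, 0.0, 1.0], [-0.1, 12.1, 0.4, -0.0, -0.0, 0.0, 1.0], [-0.1, 12.1, 0.4, -0.0, -0.0, 0.0, 1.0]]
```

View pics/w13.png

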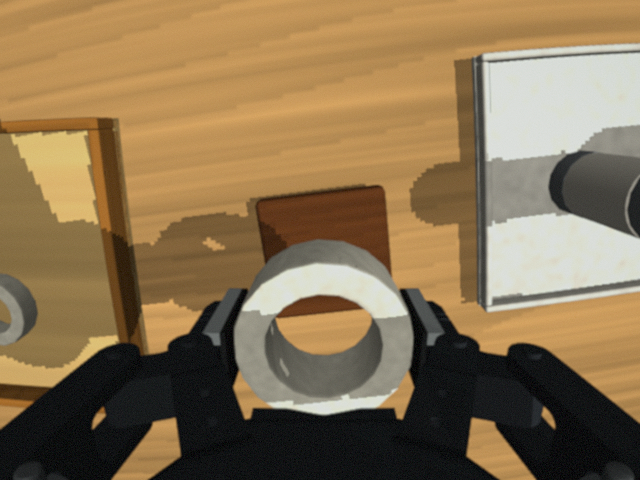

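```bash
python3 - <<'E'
from fit import *
o=ctrl.observe(); T=toolT(o)@ctrl.calibration('wrist')['tool_from_camera']
tc=np.array(o['tcp_pos'])
print('post top,base corners',proj('wrist',[[563,-1,48],[563,-1,12],[528,-36,12],[528,34,12],[598,-36,12],[598,34,12]],T).round(0).tolist())
r=np.linspace(0,2*np.pi,4,endpoint=False)
print('roll top at z',tc[2]+46,proj('wrist',np.c_[tc[0]+30*np.cos(r),tc[1]+30*np.sin(r),np.full(4,tc[2]+45.6)],T).round(0).tolist())
p,W,_=wrist()
for v in (255,275,290,300,310,395): print(v,W[v,323].round(1))
p,d=ctrl.read_camera('scene');cv2.imwrite('pics/c13.png',cv2.resize(p[150:300,240:440,::-1],(800,600),interpolation=cv2.INTER_CUBIC))
p,d=ctrl.read_camera('side');cv2.imwrite('pics/s13.png',cv2.resize(p[180:330,230:430,::-1],(800,600),interpolation=cv2.INTER_CUBIC))
E
```

```text
post top,base corners [[328.0, 281.0], [327.0, 257.0], [253.0, 202.0], [385.0, 185.0], [275.0, 321.0], [396.0, 306.0]]
roll top at z 103.614767951132 [[332.0, 422.0], [413.0, 337.0], [308.0, 261.0], [231.0, 358.0]]
255 [534.6   0.7  95.5]
275 [5.381e+02 2.000e-01 1.040e+02]
290 [ 5.430e+02 -4.000e-01  1.039e+02]
300 [588.6  -6.6  11.6]
310 [595.4  -7.5  10.5]
395 [583.   -5.7 101.5]
```

View pics/s13.png

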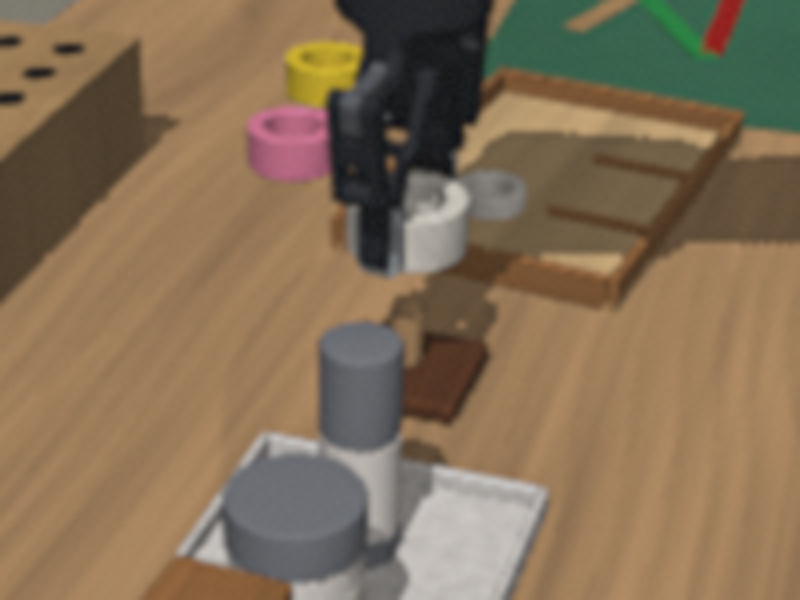

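View pics/c13.png

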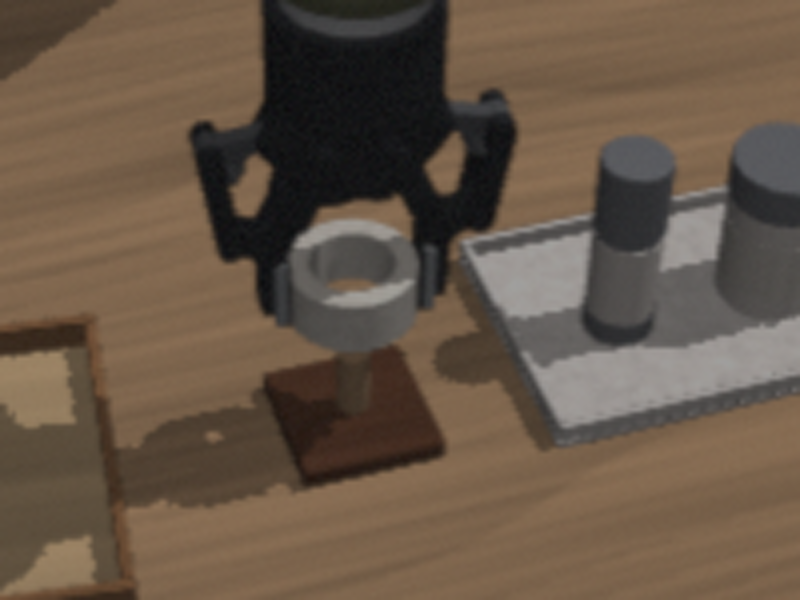

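Projection of the post agrees (hidden behind the ring's wall). Roll is straight above; lower it.

Request:
jog_arm(
  commands=[
    [[0,12,2,0,0,0,1],[0,12,0,0,0,0,1]],
  ],
)

```text
clock: 31.85
tcp_pos: [565.9, -1.9, 35.5]
tcp_rot: [-1.571, -0.007, -0.131]
wrist_force: [0.1, -0.3, -2.0]
gripper_width: 58.1
```

Request:
jog_arm(
  commands=[
    [[0,12,0,0,0,0,1],[0,10,0,0,0,0,1]],
  ],
)

```text
clock: 32.05
tcp_pos: [565.6, -1.7, 10.9]
tcp_rot: [-1.571, -0.006, -0.131]
wrist_force: [-0.2, -0.6, -0.9]
gripper_width: 57.8
```

```bash
python3 plan.py 563 -1.5 -5.6 -0.13 1 40
```

```text
tcp [565.6  -1.7  10.9] rot [-1.571 -0.006 -0.131] w 57.8 t 32.05 F [-0.2 -0.6 -0.9] n 1
[[-2.7, 16.5, -0.1, 0.0, -0.001, 0.006, 1.0]]
```

Request:
jog_arm(
  commands=[
    [[-2,7,0,0,0,0.006,1],[0,4,0,0,0,0,1]],
  ],
)

```text
clock: 32.25
tcp_pos: [562.6, -1.3, -2.8]
tcp_rot: [-1.571, 0.003, -0.131]
wrist_force: [-0.7, -0.7, -1.0]
gripper_width: 57.8
```

Request:
jog_arm(
  commands=[
    [[0,2,0,0,0,0,1]],
  ],
)

```text
clock: 32.35
tcp_pos: [562.5, -1.3, -5.4]
tcp_rot: [-1.571, 0.004, -0.131]
wrist_force: [-0.1, 0.3, -0.6]
gripper_width: 57.9
```

Request:
jog_arm(
  commands=[
    [[0,2,0,0,0,0,1]],
  ],
)

```text
clock: 32.45
tcp_pos: [562.6, -1.2, -6.3]
tcp_rot: [-1.571, 0.004, -0.13]
wrist_force: [-13.4, 1.7, 30.6]
gripper_width: 58.0
```

Request:
jog_arm(
  commands=[
    [[0,0,0,0,0,0,-0.7],[0,0,0,0,0,0,-0.7],[0,0,0,0,0,0,-0.7],[0,-20,0,0,0,0,-0.7],[0,-40,0,0,0,0,-0.7],[0,-40,0,0,0,0,-0.7],[0,-40,0,0,0,0,-0.7]],
  ],
)

```text
clock: 33.15
tcp_pos: [560.9, -1.0, 134.0]
tcp_rot: [-1.57, 0.013, -0.131]
wrist_force: [0.1, -0.1, 0.5]
gripper_width: 72.2
```

```bash
python3 - <<'E'
from fit import *
p,W,T=wrist(); cv2.imwrite('pics/w14.png',p[:,:,::-1])
print('roll',topfit(W,(563,-1),34,44,45,'c'))
p,d=ctrl.read_camera('scene');V=cloud('scene',d);print('roll sc',topfit(V,(563,-1),34,44,45,'c'))
cv2.imwrite('pics/c14.png',cv2.resize(p[150:300,240:440,::-1],(800,600),interpolation=cv2.INTER_CUBIC))
E
python3 plan.py 540 144 160 -1.65 -1 40
```

```text
roll ('n', 3578, 'z', np.float64(39.3), ((563.214599609375, -0.4949731230735779), 29.998132705688477), array([ 5.628e+02, -4.000e-01,  2.950e+01]))
roll sc ('n', 441, 'z', np.float64(39.6), ((564.1773681640625, -3.7764053344726562), 31.616252899169922), array([563.8,  -3.5,  30.4]))
tcp [563.8  -1.5 138.2] rot [-1.571  0.002 -0.13 ] w 72.5 t 33.25 F [-0.2  0.4  0.4] n 11
[[-3.9, -2.0, 12.8, 0.0, 0.138, -0.0, -1.0], [-5.6, -2.0, 12.2, 0.0, 0.138, -0.0, -1.0], [-7.2, -2.0, 11.3, 0.0, 0.138, -0.0, -1.0], [-8.7, -2.0, 10.2, 0.0, 0.138, -0.0, -1.0], [-10.0, -2.0, 8.9, 0.0, 0.138, -0.0, -1.0], [-11.2, -2.0, 7.4, 0.0, 0.138, -0.0, -1.0], [-12.1, -2.0, 5.8, 0.0, 0.138, -0.0, -1.0], [-12.8, -2.0, 4.1, 0.0, 0.138, -0.0, -1.0]]
[[-13.2, -2.0, 2.3, 0.0, 0.138, -0.0, -1.0], [-13.4, -2.0, 0.5, 0.0, 0.138, -0.0, -1.0], [-13.3, -2.0, -1.4, 0.0, 0.138, -0.0, -1.0]]
```

View pics/c14.png

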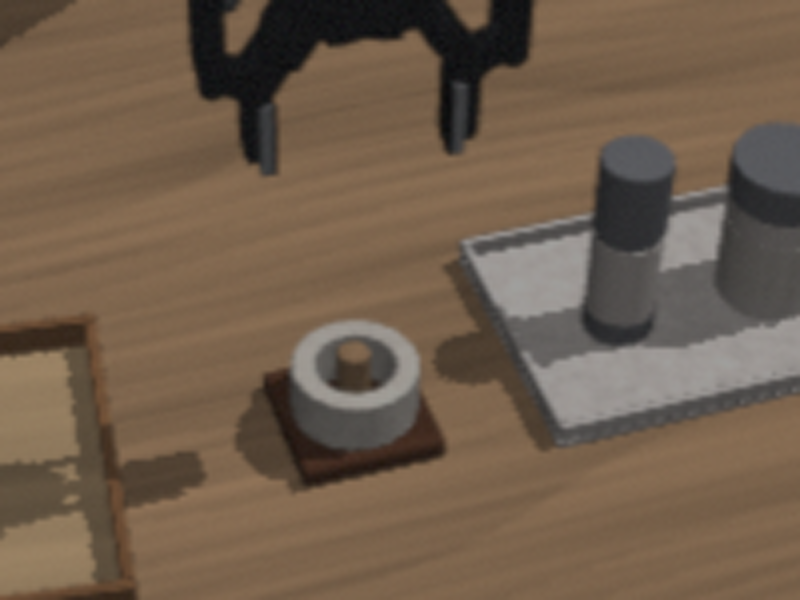

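Roll is home: flat, post through the hole, top at 39.5 mm (expected 40). Now the returns, glue stick first.

Request:
jog_arm(
  commands=[
    [[-4,0,13,0,0.138,0,-1],[-6,0,12,0,0.138,0,-1],[-7,0,11,0,0.138,0,-1],[-9,0,10,0,0.138,0,-1],[-10,0,9,0,0.138,0,-1],[-11,0,7,0,0.138,0,-1],[-12,0,6,0,0.138,0,-1],[-13,0,4,0,0.138,0,-1]],
  ],
)

```text
clock: 34.05
tcp_pos: [546.6, 106.4, 135.7]
tcp_rot: [-1.572, 0.0, -1.28]
wrist_force: [-0.4, -0.1, -0.5]
gripper_width: 85.4
```

```bash
python3 plan.py 540.6 144.5 125 -1.65 -1 40
```

```text
tcp [546.6 106.4 135.7] rot [-1.572  0.    -1.28 ] w 85.4 t 34.05 F [-0.4 -0.1 -0.5] n 3
[[-12.7, 3.5, 1.7, 0.001, 0.123, 0.0, -1.0], [-12.9, 3.6, 0.2, 0.001, 0.123, 0.0, -1.0], [-12.8, 3.6, -1.4, 0.001, 0.123, 0.0, -1.0]]
```

Request:
jog_arm(
  commands=[
    [[-13,3,2,0,0.123,0,-1],[-12,3,0,0,0.123,0,-1],[-10,3,-1,0,0.123,0,-1],[0,0,0,0,0,0,-1]],
  ],
)

```text
clock: 34.45
tcp_pos: [540.3, 143.9, 124.1]
tcp_rot: [-1.574, -0.001, -1.665]
wrist_force: [1.0, -1.0, -0.3]
gripper_width: 85.5
```

```bash
python3 plan.py 540.6 144.5 75 -1.65 -1 40
```

```text
tcp [540.3 143.9 124.1] rot [-1.574e+00 -1.000e-03 -1.665e+00] w 85.5 t 34.45 F [ 1.  -1.  -0.3] n 2
[[-0.3, 24.6, 0.2, 0.002, -0.008, 0.0, -1.0], [-0.3, 24.6, 0.2, 0.002, -0.008, 0.0, -1.0]]
```

Request:
jog_arm(
  commands=[
    [[0,23,0,0.002,-0.008,0,-1],[0,23,0,0,-0.008,0,-1],[0,23,0,0,0,0,-1],[0,0,0,0,0,0,-1]],
  ],
)

```text
clock: 34.85
tcp_pos: [540.8, 142.5, 52.9]
tcp_rot: [-1.571, -0.001, -1.634]
wrist_force: [0.1, 0.2, 0.2]
gripper_width: 85.7
```

```bash
python3 plan.py 540.6 144.5 48 -1.65 -1 40
```

```text
tcp [540.8 142.5  52.9] rot [-1.571e+00 -1.000e-03 -1.634e+00] w 85.7 t 34.85 F [0.1 0.2 0.2] n 1
[[-2.0, 4.9, -0.3, -0.0, 0.016, 0.001, -1.0]]
```

Request:
jog_arm(
  commands=[
    [[-2,5,0,0,0.016,0,-1],[0,0,0,0,0,0,1],[0,0,0,0,0,0,1],[0,0,0,0,0,0,1],[0,0,0,0,0,0,1],[0,0,0,0,0,0,1],[0,0,0,0,0,0,1]],
  ],
)

```text
clock: 35.55
tcp_pos: [543.2, 144.0, 51.7]
tcp_rot: [-1.565, -0.0, -1.647]
wrist_force: [0.4, 0.3, -1.0]
gripper_width: 34.6
```

Request:
jog_arm(
  commands=[
    [[0,0,0,0,0,0,1]],
  ],
)

```text
clock: 35.65
tcp_pos: [543.2, 144.0, 51.7]
tcp_rot: [-1.565, -0.0, -1.647]
wrist_force: [0.4, 1.1, -0.5]
gripper_width: 35.0
```

Request:
jog_arm(
  commands=[
    [[0,-15,0,0,0,0,1],[0,-30,0,0,0,0,1],[0,-35,0,0,0,0,1],[10,-20,0,0,0,0,1],[25,0,-3,0,0,0,1],[38,0,-4,0,0,0,1],[38,0,-4,0,0,0,1],[38,0,-4,0,0,0,1]],
  ],
)

```text
clock: 36.45
tcp_pos: [515.3, -4.2, 155.5]
tcp_rot: [-1.565, -0.0, -1.64]
wrist_force: [0.0, -0.2, -0.5]
gripper_width: 35.0
```

```bash
python3 plan.py 490.5 -324.5 150 -1.65 1 38
```

```text
tcp [515.3  -4.2 155.5] rot [-1.565 -0.    -1.64 ] w 35.0 t 36.45 F [ 0.  -0.2 -0.5] n 9
[[35.7, 0.6, -0.3, -0.001, 0.001, 0.0, 1.0], [35.7, 0.6, -0.3, -0.001, 0.001, 0.0, 1.0], [35.7, 0.6, -0.2, -0.001, 0.001, 0.0, 1.0], [35.7, 0.6, -0.2, -0.001, 0.001, 0.0, 1.0], [35.7, 0.6, -0.1, -0.001, 0.001, 0.0, 1.0], [35.7, 0.6, -0.1, -0.001, 0.001, 0.0, 1.0], [35.7, 0.6, -0.1, -0.001, 0.001, 0.0, 1.0], [35.7, 0.6, -0.0, -0.001, 0.001, 0.0, 1.0]]
[[35.7, 0.6, 0.0, -0.001, 0.001, 0.0, 1.0]]
```

Request:
jog_arm(
  commands=[
    [[36,0,0,0,0.001,0,1],[36,0,0,0,0.001,0,1],[36,0,0,0,0.001,0,1],[36,0,0,0,0.001,0,1],[36,0,0,0,0.001,0,1],[36,0,0,0,0.001,0,1],[36,0,0,0,0.001,0,1],[36,0,0,0,0.001,0,1]],
  ],
)

```text
clock: 37.25
tcp_pos: [491.2, -303.3, 156.3]
tcp_rot: [-1.564, -0.0, -1.648]
wrist_force: [0.2, 1.0, 0.1]
gripper_width: 35.1
```

```bash
python3 plan.py 490.5 -324.5 130 -1.65 1 38
```

```text
tcp [ 491.2 -303.3  156.3] rot [-1.564 -0.    -1.648] w 35.1 t 37.25 F [0.2 1.  0.1] n 1
[[21.2, 26.3, 0.8, -0.007, 0.002, 0.0, 1.0]]
```

Request:
jog_arm(
  commands=[
    [[13,12,0,0,0.002,0,1],[0,20,0,0,0,0,1],[0,25,0,0,0,0,1],[0,20,0,0,0,0,1],[0,0,0,0,0,0,1]],
  ],
)

```text
clock: 37.75
tcp_pos: [489.2, -319.8, 74.3]
tcp_rot: [-1.565, 0.0, -1.655]
wrist_force: [0.5, 0.5, -0.9]
gripper_width: 34.7
```

```bash
python3 plan.py 490.5 -324.5 60 -1.65 1 38
```

```text
tcp [ 489.2 -319.8   74.3] rot [-1.565  0.    -1.655] w 34.7 t 37.75 F [ 0.5  0.5 -0.9] n 1
[[4.6, 14.3, 1.6, -0.006, -0.005, -0.0, 1.0]]
```

Request:
jog_arm(
  commands=[
    [[5,12,2,0,-0.005,0,1],[0,5,0,0,0,0,1]],
  ],
)

```text
clock: 37.95
tcp_pos: [491.7, -324.9, 57.5]
tcp_rot: [-1.564, -0.0, -1.649]
wrist_force: [-0.3, -0.7, -1.0]
gripper_width: 34.8
```

```bash
python3 plan.py 490.5 -324.5 54 -1.65 1 38
```

```text
tcp [ 491.7 -324.9   57.5] rot [-1.564 -0.    -1.649] w 34.8 t 37.95 F [-0.3 -0.7 -1. ] n 1
[[-0.3, 3.5, -1.2, -0.007, 0.001, 0.0, 1.0]]
```

Request:
jog_arm(
  commands=[
    [[0,3,-1,0,0,0,1]],
  ],
)

```text
clock: 38.05
tcp_pos: [491.0, -324.9, 54.5]
tcp_rot: [-1.563, -0.001, -1.649]
wrist_force: [-0.1, 0.2, -0.8]
gripper_width: 34.7
```

Request:
jog_arm(
  commands=[
    [[0,2,0,0,0,0,1]],
  ],
)

```text
clock: 38.15
tcp_pos: [491.0, -325.0, 52.7]
tcp_rot: [-1.563, -0.001, -1.649]
wrist_force: [-5.1, 2.6, 15.7]
gripper_width: 34.6
```

Request:
jog_arm(
  commands=[
    [[0,1.5,0,0,0,0,1]],
  ],
)

```text
clock: 38.25
tcp_pos: [491.1, -325.3, 52.7]
tcp_rot: [-1.563, -0.002, -1.648]
wrist_force: [-6.9, 3.9, 19.1]
gripper_width: 34.8
```

Request:
jog_arm(
  commands=[
    [[0,0,0,0,0,0,-1],[0,0,0,0,0,0,-1],[0,0,0,0,0,0,-1],[0,0,0,0,0,0,-1],[0,0,0,0,0,0,-1],[0,-20,0,0,0,0,-1],[0,-35,0,0,0,0,-1],[0,-40,0,0,0,0,-1]],
  ],
)

```text
clock: 39.05
tcp_pos: [488.8, -323.4, 146.4]
tcp_rot: [-1.569, 0.004, -1.649]
wrist_force: [0.7, -0.5, -0.4]
gripper_width: 85.5
```

```bash
python3 - <<'E'
from fit import *
p,W,T=wrist(); cv2.imwrite('pics/w15.png',p[:,:,::-1])
print('glue',topfit(W,(489.6,-324),100,120,35,'c'))
E
python3 plan.py 540 210 150 -1.65 -1 40
```

```text
glue ('n', 3419, 'z', np.float64(110.4), ((490.3696594238281, -324.71746826171875), 17.830623626708984), array([ 490.4, -324.9,   17.5]))
tcp [ 491.  -325.5  154. ] rot [-1.56  -0.004 -1.648] w 85.5 t 39.1 F [ 1.9 -0.9  7.6] n 14
[[-38.4, 0.1, 0.5, -0.001, 0.0, 0.0, -1.0], [-38.4, 0.1, 0.5, -0.001, 0.0, 0.0, -1.0], [-38.4, 0.2, 0.5, -0.001, 0.0, 0.0, -1.0], [-38.4, 0.2, 0.5, -0.001, 0.0, 0.0, -1.0], [-38.4, 0.2, 0.5, -0.001, 0.0, 0.0, -1.0], [-38.4, 0.2, 0.5, -0.001, 0.0, 0.0, -1.0], [-38.4, 0.2, 0.5, -0.001, 0.0, 0.0, -1.0], [-38.4, 0.2, 0.5, -0.001, 0.0, 0.0, -1.0]]
[[-38.4, 0.2, 0.5, -0.001, 0.0, 0.0, -1.0], [-38.4, 0.2, 0.5, -0.001, 0.0, 0.0, -1.0], [-38.4, 0.2, 0.5, -0.001, 0.0, 0.0, -1.0], [-38.4, 0.3, 0.5, -0.001, 0.0, 0.0, -1.0], [-38.4, 0.3, 0.5, -0.001, 0.0, 0.0, -1.0], [-38.4, 0.3, 0.5, -0.001, 0.0, 0.0, -1.0]]
```

View pics/w15.png

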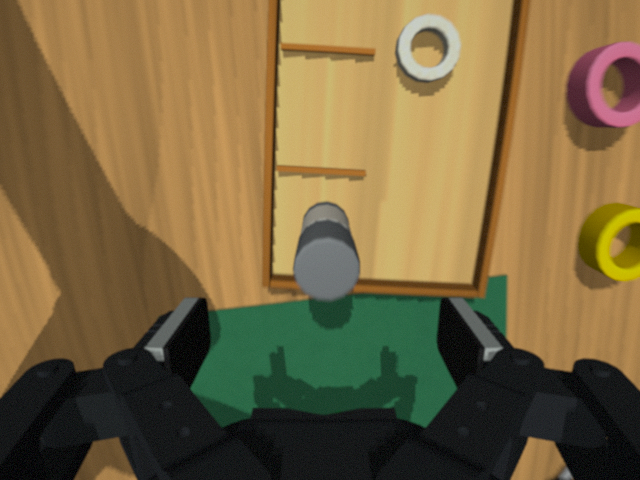

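Glue stick upright at (326,260), within 1 mm of its start. Next, the jar.

Request:
jog_arm(
  commands=[
    [[-30,0,0,0,0,0,-1],[-40,0,1,0,0,0,-1],[-40,0,1,0,0,0,-1],[-40,0,1,0,0,0,-1],[-40,0,1,0,0,0,-1],[-40,0,1,0,0,0,-1],[-40,0,1,0,0,0,-1],[-40,0,1,0,0,0,-1]],
  ],
)

```text
clock: 39.9
tcp_pos: [524.0, -11.4, 153.9]
tcp_rot: [-1.553, -0.009, -1.657]
wrist_force: [0.1, -0.7, 0.5]
gripper_width: 85.2
```

```bash
python3 plan.py 540 226 135 -1.65 -1 40
```

```text
tcp [524.  -11.4 153.9] rot [-1.553 -0.009 -1.657] w 85.2 t 39.9 F [ 0.1 -0.7  0.5] n 6
[[-39.7, 2.8, -0.8, -0.003, -0.001, 0.002, -1.0], [-39.7, 2.8, -0.7, -0.003, -0.001, 0.002, -1.0], [-39.7, 2.9, -0.7, -0.003, -0.001, 0.002, -1.0], [-39.7, 3.0, -0.6, -0.003, -0.001, 0.002, -1.0], [-39.7, 3.0, -0.6, -0.003, -0.001, 0.002, -1.0], [-39.7, 3.1, -0.5, -0.003, -0.001, 0.002, -1.0]]
```

Request:
jog_arm(
  commands=[
    [[-40,3,-1,-0.003,0,0.002,-1],[-40,3,-1,-0.003,0,0.002,-1],[-40,3,-1,-0.003,0,0.002,-1],[-40,3,-1,-0.003,0,0.002,-1],[-40,3,-1,-0.003,0,0.002,-1],[-30,3,-1,-0.003,0,0.002,-1],[0,0,0,0,0,0,-1]],
  ],
)

```text
clock: 40.6
tcp_pos: [536.9, 232.4, 133.4]
tcp_rot: [-1.569, 0.004, -1.652]
wrist_force: [-0.3, -0.5, 1.5]
gripper_width: 85.6
```

```bash
python3 plan.py 540 226.2 43.5 -1.65 -1 27
```

```text
tcp [536.9 232.4 133.4] rot [-1.569  0.004 -1.652] w 85.6 t 40.6 F [-0.3 -0.5  1.5] n 4
[[1.6, 22.5, 0.8, -0.0, -0.0, -0.001, -1.0], [1.6, 22.5, 0.9, -0.0, -0.0, -0.001, -1.0], [1.5, 22.5, 0.9, -0.0, -0.0, -0.001, -1.0], [1.5, 22.5, 0.9, -0.0, -0.0, -0.001, -1.0]]
```

Request:
jog_arm(
  commands=[
    [[2,22,1,0,0,0,-1],[2,22,1,0,0,0,-1],[1,22,1,0,0,0,-1],[1,18,0,0,0,0,-1],[0,0,0,0,0,0,-1]],
  ],
)

```text
clock: 41.1
tcp_pos: [540.4, 225.0, 46.8]
tcp_rot: [-1.566, 0.004, -1.651]
wrist_force: [0.2, -0.8, 0.2]
gripper_width: 85.4
```

```bash
python3 plan.py 540 226.2 43 -1.65 -1 27
```

```text
tcp [540.4 225.   46.8] rot [-1.566  0.004 -1.651] w 85.4 t 41.1 F [ 0.2 -0.8  0.2] n 1
[[-1.1, 3.8, -0.5, -0.004, -0.001, -0.004, -1.0]]
```

Request:
jog_arm(
  commands=[
    [[-1,5,-1,-0.004,0,-0.004,-1],[0,0,0,0,0,0,1],[0,0,0,0,0,0,1],[0,0,0,0,0,0,1],[0,0,0,0,0,0,1]],
  ],
)

```text
clock: 41.6
tcp_pos: [541.0, 225.8, 44.8]
tcp_rot: [-1.566, 0.0, -1.651]
wrist_force: [-0.1, 1.3, -1.0]
gripper_width: 54.5
```

Request:
jog_arm(
  commands=[
    [[0,0,0,0,0,0,1],[0,0,0,0,0,0,1]],
  ],
)

```text
clock: 41.8
tcp_pos: [541.0, 225.8, 45.0]
tcp_rot: [-1.566, 0.001, -1.651]
wrist_force: [0.1, 0.0, -1.0]
gripper_width: 54.9
```

Request:
jog_arm(
  commands=[
    [[0,-15,0,0,0,0,1],[0,-30,0,0,0,0,1],[0,-35,0,0,0,0,1],[10,-25,0,0,0,0,1],[25,0,-2,0,0,0,1],[36,0,-3,0,0,0,1],[36,0,-3,0,0,0,1],[36,0,-3,0,0,0,1]],
  ],
)

```text
clock: 42.6
tcp_pos: [516.9, 83.1, 153.4]
tcp_rot: [-1.567, 0.0, -1.645]
wrist_force: [0.8, -1.4, -1.8]
gripper_width: 54.3
```

```bash
python3 plan.py 500 -241.2 150 -1.65 1 38
```

```text
tcp [516.9  83.1 153.4] rot [-1.567  0.    -1.645] w 54.3 t 42.6 F [ 0.8 -1.4 -1.8] n 9
[[36.1, 0.4, 0.8, -0.0, 0.001, -0.0, 1.0], [36.1, 0.4, 0.8, -0.0, 0.001, -0.0, 1.0], [36.1, 0.4, 0.8, -0.0, 0.001, -0.0, 1.0], [36.1, 0.4, 0.8, -0.0, 0.001, -0.0, 1.0], [36.1, 0.4, 0.9, -0.0, 0.001, -0.0, 1.0], [36.1, 0.4, 0.9, -0.0, 0.001, -0.0, 1.0], [36.1, 0.4, 0.9, -0.0, 0.001, -0.0, 1.0], [36.1, 0.4, 0.9, -0.0, 0.001, -0.0, 1.0]]
[[36.1, 0.4, 1.0, -0.0, 0.001, -0.0, 1.0]]
```

Request:
jog_arm(
  commands=[
    [[36,0,1,0,0.001,0,1],[36,0,1,0,0.001,0,1],[36,0,1,0,0.001,0,1],[36,0,1,0,0.001,0,1],[36,0,1,0,0.001,0,1],[36,0,1,0,0.001,0,1],[36,0,1,0,0.001,0,1],[36,0,1,0,0.001,0,1]],
  ],
)

```text
clock: 43.4
tcp_pos: [499.6, -216.0, 153.9]
tcp_rot: [-1.566, 0.0, -1.652]
wrist_force: [1.4, 0.8, -1.8]
gripper_width: 54.5
```

```bash
python3 plan.py 500 -241.2 130 -1.65 1 38
```

```text
tcp [ 499.6 -216.   153.9] rot [-1.566  0.    -1.652] w 54.5 t 43.4 F [ 1.4  0.8 -1.8] n 1
[[25.1, 23.9, 2.3, -0.005, -0.002, -0.0, 1.0]]
```

Request:
jog_arm(
  commands=[
    [[18,12,2,0,-0.002,0,1],[0,20,0,0,0,0,1],[0,25,0,0,0,0,1],[0,25,0,0,0,0,1],[0,0,0,0,0,0,1]],
  ],
)

```text
clock: 43.9
tcp_pos: [499.7, -240.9, 69.6]
tcp_rot: [-1.564, -0.002, -1.657]
wrist_force: [0.1, -0.3, -0.7]
gripper_width: 54.5
```

```bash
python3 plan.py 500 -241.2 50 -1.65 1 38
```

```text
tcp [ 499.7 -240.9   69.6] rot [-1.564 -0.002 -1.657] w 54.5 t 43.9 F [ 0.1 -0.3 -0.7] n 1
[[0.3, 19.6, 0.2, -0.006, -0.007, 0.002, 1.0]]
```

Request:
jog_arm(
  commands=[
    [[0,12,0,0,-0.005,0,1],[0,6,0,0,0,0,1]],
  ],
)

```text
clock: 44.1
tcp_pos: [500.7, -241.5, 52.5]
tcp_rot: [-1.562, -0.003, -1.651]
wrist_force: [0.0, 0.0, -2.4]
gripper_width: 54.5
```

Request:
jog_arm(
  commands=[
    [[0,2,0,0,0,0,1]],
  ],
)

```text
clock: 44.2
tcp_pos: [500.9, -241.6, 50.6]
tcp_rot: [-1.561, -0.004, -1.651]
wrist_force: [0.8, 0.4, -1.3]
gripper_width: 54.2
```

Request:
jog_arm(
  commands=[
    [[0,2,0,0,0,0,1]],
  ],
)

```text
clock: 44.3
tcp_pos: [501.2, -241.6, 49.0]
tcp_rot: [-1.561, -0.004, -1.651]
wrist_force: [-0.7, 0.2, -1.5]
gripper_width: 53.9
```

Request:
jog_arm(
  commands=[
    [[0,2,-1,0,0,0,1]],
  ],
)

```text
clock: 44.4
tcp_pos: [500.5, -241.8, 47.4]
tcp_rot: [-1.56, -0.005, -1.651]
wrist_force: [-0.0, -0.3, -1.6]
gripper_width: 54.0
```

Request:
jog_arm(
  commands=[
    [[0,2,0,0,0,0,1]],
  ],
)

```text
clock: 44.5
tcp_pos: [500.6, -242.0, 45.8]
tcp_rot: [-1.559, -0.005, -1.651]
wrist_force: [-6.7, -1.5, 16.4]
gripper_width: 54.4
```

Contact at the expected height. Release.

Request:
jog_arm(
  commands=[
    [[0,0,0,0,0,0,-1],[0,0,0,0,0,0,-1],[0,0,0,0,0,0,-1],[0,0,0,0,0,0,-1],[0,-20,0,0,0,0,-1],[0,-35,0,0,0,0,-1],[0,-40,0,0,0,0,-1]],
  ],
)

```text
clock: 45.2
tcp_pos: [497.8, -240.1, 139.5]
tcp_rot: [-1.566, -0.0, -1.651]
wrist_force: [0.6, 0.1, 0.4]
gripper_width: 85.3
```

```bash
python3 - <<'E'
from fit import *
p,W,T=wrist(); cv2.imwrite('pics/w16.png',p[:,:,::-1])
print('jar',topfit(W,(499,-240),82,96,40,'c'))
E
python3 plan.py 541 306 150 -1.625 -1 40
```

```text
jar ('n', 7233, 'z', np.float64(89.5), ((500.0169982910156, -241.45761108398438), 27.91453742980957), array([ 500. , -241.3,   27.6]))
tcp [ 500.3 -241.8  146.8] rot [-1.557 -0.007 -1.651] w 85.3 t 45.25 F [ 1.9 -1.5  7.6] n 14
[[-39.2, -0.5, -0.2, -0.001, -0.002, 0.0, -1.0], [-39.2, -0.5, -0.1, -0.001, -0.002, 0.0, -1.0], [-39.2, -0.5, -0.1, -0.001, -0.002, 0.0, -1.0], [-39.2, -0.4, -0.0, -0.001, -0.002, 0.0, -1.0], [-39.2, -0.4, 0.1, -0.001, -0.002, 0.0, -1.0], [-39.2, -0.4, 0.1, -0.001, -0.002, 0.0, -1.0], [-39.2, -0.4, 0.2, -0.001, -0.002, 0.0, -1.0], [-39.2, -0.4, 0.3, -0.001, -0.002, 0.0, -1.0]]
[[-39.2, -0.3, 0.4, -0.001, -0.002, 0.0, -1.0], [-39.2, -0.3, 0.4, -0.001, -0.002, 0.0, -1.0], [-39.2, -0.3, 0.5, -0.001, -0.002, 0.0, -1.0], [-39.2, -0.3, 0.6, -0.001, -0.002, 0.0, -1.0], [-39.2, -0.3, 0.6, -0.001, -0.002, 0.0, -1.0], [-39.2, -0.2, 0.7, -0.001, -0.002, 0.0, -1.0]]
```

View pics/w16.png

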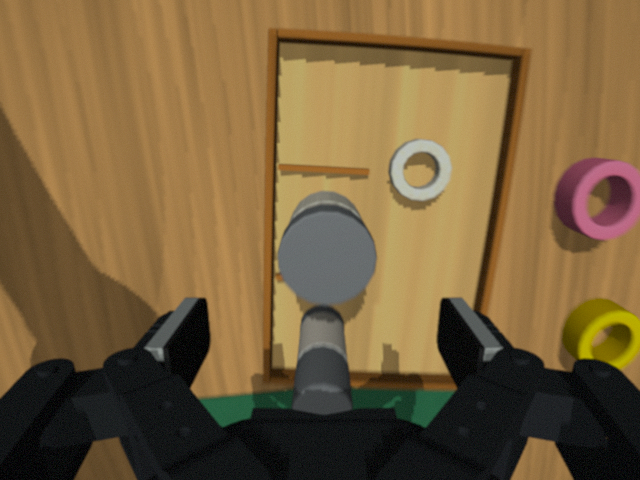

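Jar upright at (327,255), about 1.5 mm from its start. Last the pin box.

Request:
jog_arm(
  commands=[
    [[-30,0,0,0,0,0,-1],[-40,0,0,0,-0.003,0,-1],[-40,0,0,0,-0.003,0,-1],[-40,0,0,0,-0.003,0,-1],[-40,0,1,0,-0.003,0,-1],[-40,0,1,0,-0.003,0,-1],[-40,0,1,0,-0.003,0,-1],[-40,0,1,0,-0.003,0,-1]],
  ],
)

```text
clock: 46.05
tcp_pos: [529.3, 72.9, 147.0]
tcp_rot: [-1.547, -0.012, -1.637]
wrist_force: [1.2, -0.5, -0.2]
gripper_width: 85.5
```

```bash
python3 plan.py 542 307 130 -1.625 -1 40
```

```text
tcp [529.3  72.9 147. ] rot [-1.547 -0.012 -1.637] w 85.5 t 46.05 F [ 1.2 -0.5 -0.2] n 6
[[-39.1, 2.4, -0.5, -0.004, -0.002, 0.002, -1.0], [-39.1, 2.4, -0.5, -0.004, -0.002, 0.002, -1.0], [-39.1, 2.5, -0.4, -0.004, -0.002, 0.002, -1.0], [-39.1, 2.6, -0.3, -0.004, -0.002, 0.002, -1.0], [-39.1, 2.7, -0.2, -0.004, -0.002, 0.002, -1.0], [-39.1, 2.8, -0.1, -0.004, -0.002, 0.002, -1.0]]
```

Request:
jog_arm(
  commands=[
    [[-39,2,0,-0.004,-0.002,0.002,-1],[-39,2,0,-0.004,-0.002,0.002,-1],[-39,2,0,-0.004,-0.002,0.002,-1],[-39,2,0,-0.004,-0.002,0.002,-1],[-39,2,0,-0.004,-0.002,0.002,-1],[-32,2,0,-0.004,-0.002,0.002,-1],[0,0,0,0,0,0,-1]],
  ],
)

```text
clock: 46.75
tcp_pos: [542.1, 314.0, 132.3]
tcp_rot: [-1.57, 0.002, -1.619]
wrist_force: [1.0, -0.7, -0.9]
gripper_width: 85.1
```

```bash
python3 plan.py 542 307 46 -1.625 -1 24;python3 - <<'E'
from fit import *
p,W,T=wrist()
print(topfit(W,(542,307),90,102,50,'box'))
E
```

```text
tcp [542.1 314.  132.3] rot [-1.57   0.002 -1.619] w 85.1 t 46.75 F [ 1.  -0.7 -0.9] n 4
[[1.8, 21.6, 0.0, -0.0, 0.001, -0.0, -1.0], [1.8, 21.6, 0.0, -0.0, 0.001, -0.0, -1.0], [1.8, 21.6, 0.0, -0.0, 0.001, -0.0, -1.0], [1.7, 21.6, 0.0, -0.0, 0.001, -0.0, -1.0]]
('n', 6951, 'z', np.float64(95.4), ((541.794677734375, 307.95135498046875), (45.82795333862305, 46.200374603271484), 86.81668090820312))
```

Request:
jog_arm(
  commands=[
    [[2,21,0,0,0.001,0,-1],[2,21,0,0,0.001,0,-1],[1,21,0,0,0.001,0,-1],[1,18,0,0,0.001,0,-1],[0,0,0,0,0,0,-1]],
  ],
)

```text
clock: 47.3
tcp_pos: [543.4, 302.2, 49.7]
tcp_rot: [-1.567, 0.001, -1.628]
wrist_force: [-0.3, 0.6, -0.3]
gripper_width: 85.3
```

```bash
python3 plan.py 542 307.9 46 -1.625 -1 24
```

```text
tcp [543.4 302.2  49.7] rot [-1.567e+00  1.000e-03 -1.628e+00] w 85.3 t 47.3 F [-0.3  0.6 -0.3] n 1
[[-5.6, 3.7, -1.7, -0.004, -0.003, -0.001, -1.0]]
```

Request:
jog_arm(
  commands=[
    [[-6,4,-2,-0.004,-0.003,0,-1],[0,0,0,0,0,0,-1]],
  ],
)

```text
clock: 47.5
tcp_pos: [542.4, 307.9, 47.0]
tcp_rot: [-1.57, 0.001, -1.626]
wrist_force: [-0.0, -0.1, -0.1]
gripper_width: 85.2
```

Request:
jog_arm(
  commands=[
    [[0,0,0,0,0,0,1],[0,0,0,0,0,0,1],[0,0,0,0,0,0,1],[0,0,0,0,0,0,1],[0,0,0,0,0,0,1],[0,0,0,0,0,0,1]],
  ],
)

```text
clock: 48.1
tcp_pos: [543.4, 308.3, 49.6]
tcp_rot: [-1.566, 0.003, -1.626]
wrist_force: [0.4, -0.2, -1.6]
gripper_width: 45.3
```

Request:
jog_arm(
  commands=[
    [[0,-15,0,0,0,0,1],[0,-30,0,0,0,0,1],[0,-35,0,0,0,0,1],[10,-25,0,0,0,0,1],[25,0,-1,0,0,0,1],[36,0,-2,0,0,0,1],[36,0,-2,0,0,0,1],[36,0,-2,0,0,0,1]],
  ],
)

```text
clock: 48.9
tcp_pos: [527.9, 164.9, 166.1]
tcp_rot: [-1.56, 0.004, -1.619]
wrist_force: [0.5, 0.6, -0.5]
gripper_width: 45.2
```

```bash
python3 plan.py 510 -159.7 150 -1.625 1 38
```

```text
tcp [527.9 164.9 166.1] rot [-1.56   0.004 -1.619] w 45.2 t 48.9 F [ 0.5  0.6 -0.5] n 9
[[36.1, 1.6, -0.3, -0.001, 0.001, -0.0, 1.0], [36.1, 1.6, -0.2, -0.001, 0.001, -0.0, 1.0], [36.1, 1.7, -0.2, -0.001, 0.001, -0.0, 1.0], [36.1, 1.7, -0.2, -0.001, 0.001, -0.0, 1.0], [36.1, 1.7, -0.2, -0.001, 0.001, -0.0, 1.0], [36.1, 1.7, -0.1, -0.001, 0.001, -0.0, 1.0], [36.1, 1.7, -0.1, -0.001, 0.001, -0.0, 1.0], [36.1, 1.8, -0.1, -0.001, 0.001, -0.0, 1.0]]
[[36.1, 1.8, -0.1, -0.001, 0.001, -0.0, 1.0]]
```

Request:
jog_arm(
  commands=[
    [[36,1,0,-0.001,0.001,0,1],[36,1,0,-0.001,0.001,0,1],[36,1,0,-0.001,0.001,0,1],[36,1,0,-0.001,0.001,0,1],[36,1,0,-0.001,0.001,0,1],[36,1,0,-0.001,0.001,0,1],[36,1,0,-0.001,0.001,0,1],[36,1,0,-0.001,0.001,0,1]],
  ],
)

```text
clock: 49.7
tcp_pos: [511.9, -134.5, 167.1]
tcp_rot: [-1.556, 0.002, -1.626]
wrist_force: [0.7, 0.1, -1.3]
gripper_width: 45.2
```

```bash
python3 plan.py 510 -159.7 150 -1.625 1 38
```

```text
tcp [ 511.9 -134.5  167.1] rot [-1.556  0.002 -1.626] w 45.2 t 49.7 F [ 0.7  0.1 -1.3] n 1
[[25.3, 17.0, -0.7, -0.014, -0.001, -0.002, 1.0]]
```

Request:
jog_arm(
  commands=[
    [[17,12,0,-0.01,-0.001,-0.002,1],[0,20,0,0,0,0,1],[0,25,0,0,0,0,1],[0,25,0,0,0,0,1],[0,8,0,0,0,0,1],[0,0,0,0,0,0,1]],
  ],
)

```text
clock: 50.3
tcp_pos: [512.0, -155.6, 76.6]
tcp_rot: [-1.564, -0.002, -1.63]
wrist_force: [0.2, 0.4, -1.1]
gripper_width: 45.2
```

```bash
python3 plan.py 510 -159.7 52 -1.625 1 38
```

```text
tcp [ 512.  -155.6   76.6] rot [-1.564 -0.002 -1.63 ] w 45.2 t 50.3 F [ 0.2  0.4 -1.1] n 1
[[4.2, 24.6, -1.9, -0.007, -0.005, 0.002, 1.0]]
```

Request:
jog_arm(
  commands=[
    [[4,12,-2,-0.002,-0.005,0.002,1],[0,8,0,0,0,0,1]],
  ],
)

```text
clock: 50.5
tcp_pos: [511.1, -159.9, 57.8]
tcp_rot: [-1.562, -0.002, -1.624]
wrist_force: [-0.3, -0.8, -0.8]
gripper_width: 45.3
```

```bash
python3 plan.py 510 -159.7 52 -1.625 1 38
```

```text
tcp [ 511.1 -159.9   57.8] rot [-1.562 -0.002 -1.624] w 45.3 t 50.5 F [-0.3 -0.8 -0.8] n 1
[[-0.2, 5.8, -1.2, -0.008, 0.001, 0.002, 1.0]]
```

Request:
jog_arm(
  commands=[
    [[0,4,-1,-0.004,0,0,1]],
  ],
)

```text
clock: 50.6
tcp_pos: [510.1, -159.9, 53.5]
tcp_rot: [-1.566, -0.002, -1.624]
wrist_force: [0.2, 0.2, -0.7]
gripper_width: 44.8
```

Request:
jog_arm(
  commands=[
    [[0,2,-1,0,0,0,1]],
  ],
)

```text
clock: 50.7
tcp_pos: [509.2, -159.9, 51.3]
tcp_rot: [-1.567, -0.002, -1.624]
wrist_force: [-0.5, -0.8, 10.3]
gripper_width: 45.2
```

Request:
jog_arm(
  commands=[
    [[0,2,0,0,0,0,1]],
  ],
)

```text
clock: 50.8
tcp_pos: [509.3, -160.2, 51.2]
tcp_rot: [-1.566, -0.003, -1.624]
wrist_force: [-13.7, 4.6, 35.6]
gripper_width: 44.8
```

Contact. Release, retreat upward and back.

Request:
jog_arm(
  commands=[
    [[0,0,0,0,0,0,-1],[0,0,0,0,0,0,-1],[0,0,0,0,0,0,-1],[0,0,0,0,0,0,-1],[0,-20,0,0,0,0,-1],[0,-35,0,0,0,0,-1],[0,-45,0,0,0,0,-1],[0,-45,0,0,0,0,-1]],
  ],
)

```text
clock: 51.6
tcp_pos: [506.4, -158.6, 196.2]
tcp_rot: [-1.576, 0.002, -1.624]
wrist_force: [0.5, 0.4, 0.6]
gripper_width: 85.3
```

Request:
jog_arm(
  commands=[
    [[0,-45,15,0,0,0,-1],[0,-35,15,0,0,0,-1],[10,0,0,0,0,0,-1],[0,0,0,0,0,0,-1]],
  ],
)

```text
clock: 52.0
tcp_pos: [537.8, -171.0, 285.3]
tcp_rot: [-1.566, -0.002, -1.624]
wrist_force: [0.7, -0.2, -0.3]
gripper_width: 85.4
```

```bash
python3 - <<'E'
from fit import *
p,W,T=wrist(); cv2.imwrite('pics/w17.png',p[:,:,::-1])
print('pin',topfit(W,(509,-160),90,106,50,'box'))
print('jar',topfit(W,(499,-240),82,100,40,'c'))
print('glue',topfit(W,(489.6,-324),103,120,30,'c'))
print('small',topfit(W,(570.6,-205),15,28,40,'c'))
p,d=ctrl.read_camera('scene');V=cloud('scene',d);print('roll sc',topfit(V,(563,-1),34,44,45,'c'))
cv2.imwrite('pics/c17.png',p[:,:,::-1])
E
```

```text
pin ('n', 2636, 'z', np.float64(97.6), ((507.67803955078125, -161.3245391845703), (46.465274810791016, 45.778690338134766), 86.67762756347656))
jar ('n', 2421, 'z', np.float64(89.5), ((499.7820739746094, -241.29598999023438), 27.97315216064453), array([ 499.9, -241.2,   27.5]))
glue ('n', 979, 'z', np.float64(110.4), ((490.0490417480469, -325.3595886230469), 18.42141342163086), array([ 490. , -324.9,   17.8]))
small ('n', 778, 'z', np.float64(19.5), ((570.5867919921875, -205.2899932861328), 21.963809967041016), array([ 570.5, -205.2,   21.7]))
roll sc ('n', 439, 'z', np.float64(39.6), ((563.6880493164062, -3.9897565841674805), 31.606691360473633), array([564.1,  -3.3,  29.6]))
```

View pics/w17.png

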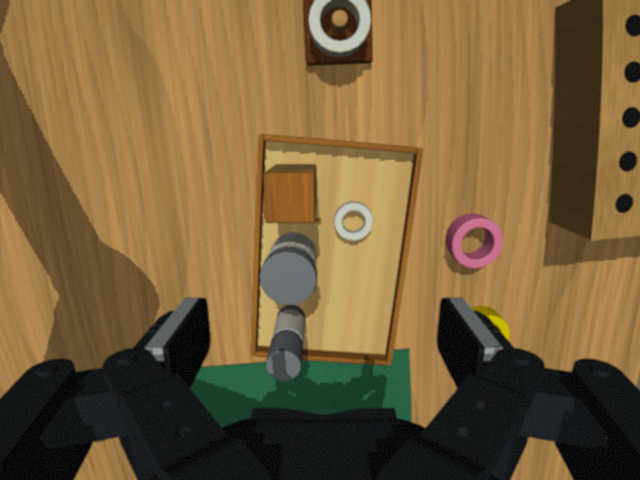

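View pics/c17.png

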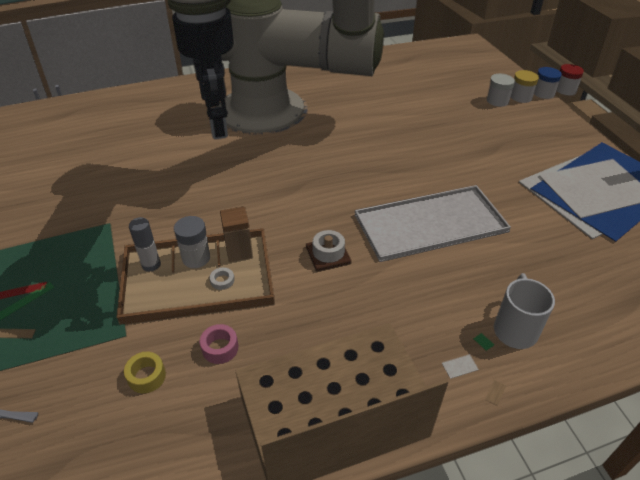

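The final pictures show the pin box (237,237), jar (193,242) and glue stick (144,245) back in their bays. The big roll is on the stand (328,247), and the small roll (222,278) is untouched. I'm handing in.

```bash
python3 -c "
from rig import ctrl
print(ctrl.finish_job(), ctrl.observe()['clock'])"
```

```text
the job is handed in; nothing more can be done
the job is handed in; nothing more can be done
```

The job is done and handed in at about 52 s. I cleared the pin box, jar and glue stick onto the tray, put the big roll on the stand, then put the three back in the caddy.

**Last checks**
- **Containers:** all three stand upright in their bays. The pin box is 2.0 mm, the jar 1.2 mm and the glue stick about 1 mm from where they started.
- **Big roll:** flat on the stand, with the post showing through its hole and its top at 39.6 mm (40 expected).
- **Small roll:** moved 0.1 mm, which is measuring error. The pink and yellow rings were not touched.

**What failed or disagreed**
- **Two missed grasps:** the first tries on the jar and the big roll closed on nothing. Neither object moved, and both second tries held.
- **Fingertip offset:** the wrist depth image puts the shut fingertips about 18 mm behind the reported TCP, not 17 mm ahead as `finger_overhang` says. That put my first grasps about 35 mm too high; I allowed for it from the second try at the big roll onwards.
- **Force:** the highest wrist force I read was about 38 N, while setting the pin box back. It read about 33 N when seating the roll and about 31 N when setting the pin box on the tray. These are readings at the end of each move, so brief peaks in between would not show.

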